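# Put the vise jaws away in their case

### The arm

A 6-joint arm with a two-finger parallel gripper is mounted at the origin on the work surface. World frame = base frame: x ahead of the robot, y to its left, z up, the work surface at z = 0. Lengths are in mm, angles in rad, forces in N, time in s.
With the tool pointing down it reaches from about 325 to 775 mm from the base axis. Payload 5.5 kg.
Tool frame: the origin (TCP) lies midway between the tips of the shut fingers; the grasp point (between the pads) lies 19 mm behind it; z points along the fingers, y is the line along which they close (so a half turn about z gives the same grasp; the last joint's range is limited). The gripper opens to 85 mm and grips with 20 to 120 N. Pads are 22 mm wide; open, the fingers measure 114 mm over their backs; the gripper's body (76 mm by 85 mm) begins 54 mm behind the grasp point. The pads swing forward as they close: fully open they stand 13 mm farther back than shut.
Start: joints at [-1.203, 0.091, 1.231, -0, 1.82, -0.057], TCP at [247.284, -546.687, 203.475] pointing down, gripper open.
Joint ranges: [-2.87, 2.87], [-0.86, 2.18], [0.17, 2.46], [-1.51, 4.65], [0.06, 2.69], [-2.65, 2.65]. Speed limits (rad/s): [2.57, 2.57, 3.01, 3.14, 3.14, 3.14].

### API

Orientations are given as a unit quaternion [w, x, y, z].
In Python, from cell import readout, imaging, ticket gives the robot as it stands. The module is installed in compiled form; this text tells all that it offers.
- The arm moves only by the shell command python3 -m handwheel 'ROWS' [OPENING] [FORCE]. ROWS is JSON, a list of rows, each a list of 2 entries, a list of its own where there are three numbers: the shift along the tool's x, y, z in cm, then the turn about the tool's z in degrees. A call has exactly 10 rows; each row shifts and turns the commanded pose from where the row before left it, along the tool's axes as they then stand; what a row does not reach is not made up. A row lasts 1/10 s, in which the tool goes at most 50 mm and 8.59 degrees, less where a joint would pass 70% of its speed; a pose out of reach is approached as far as the arm can. A call with a gripper value outside its range is refused whole. OPENING is the finger opening in cm, from 0 to 8.54, set as the call begins (- or left out, the last holds). The fingers move at their own pace and stop on an object; FORCE is the grip in N (left out, the last holds). Time passes only in rows, so rows that do not move let the fingers close, or fill a call up. It gives the time, the measured TCP pose, the force, the opening and the grip force at its end, in the units of the state.
- readout.state(): the state, without advancing time (a new reading comes with each control period).
- imaging.capture(name): name is "scene" or "top"; returns a dict with "image" (480x640x3 uint8, red, green, blue), "mtx" (3x3 intrinsics, pixels), "world_from_camera" (4x4, takes a point from camera to world coordinates). Camera axes: x right, y up, looking along -z (the intrinsics and any distortion apply to the point x, -y, -z); pixel columns grow to the right and rows downward; lengths in mm; the calibration is good to about 2 mm. A picture is of the moment at which its call begins. There is no depth.
- ticket.finish_job(): hands the job in; it is judged then, once.
The state is a dict: "time": time; "joint_pos": joint angles; "joint_velocities": joint speeds; "tau": joint torques, N m; "eef_pos": TCP position; "ee_rot": TCP orientation; "wrist_force": force on the tool from outside, world axes, zero at the start; "ft_torque": the same for the moment, N m; "grip_width": finger opening in mm; "gripper_force": force on a finger pad.
Only numpy, scipy, OpenCV 4.12 (cv2) and the standard library are available. Lean on these libraries where they do the work, as an engineer would, in place of code of your own. Each camera call takes 0.05 s, during which the arm holds its last target. There are 200 camera calls.

### The job

Put the loose T-shaped vise jaws away in their storage case: lift the lid off by its knob and set it down flat in the middle of the black rubber mat, then lay every jaw on the bench, rib up, in a recess of its own and press each one fully home so that its base is flush with the deck. When all are home, put the lid back on the case so that it sits down level all round, and leave the other things on the bench where they are.

Things in the scene. Friction and masses are not known exactly. Their poses are not given: they have to be found in the camera images.
- case: fixed blue storage case with a grey deck, seen from above 210 x 210 mm. Origin: centre of its underside, on the bench; z up. The grey deck (190 x 190) has its top at 34 mm; around it runs a blue ledge 10 mm wide at 24 mm height on which the lid's rim rests. The deck has six rectangular recesses (two rows of three; 66 mm between centres along y, 90 along x), long side along the case's x
- lid: loose blue lid, an upside-down tray 208 x 208 mm, walls 5 thick, inside 37 deep, top 42 above the rim, 0.4 kg. Black flat-sided knob 44 (x) x 22 (y) in the middle, 42 to 72 above the rim. Origin: centre of the rim's underside; z up. Starts closed: rim on the case's ledge, origin 24 mm above the case's, sides in line, 4 mm play all round
- mat: fixed black rubber mat 250 x 250 x 6 mm on the bench, the place for the lid. Origin: centre of the underside
- recess0 (a point): centre of a recess's mouth, level with the deck's top; x along its length, z up. Opening 78 (x) x 44 (y) mm. Its floor is a stiff black pad 8 mm below the mouth; a push of about 8 N moves it to its stop at 16 mm, where it stays. A jaw laid in stands 8 mm proud until pressed; home, its base is level with the deck and only the rib stands out. Any jaw fits any recess
- recess1 (a point): centre of a recess's mouth, level with the deck's top; x along its length, z up. Opening 78 (x) x 44 (y) mm. Its floor is a stiff black pad 8 mm below the mouth; a push of about 8 N moves it to its stop at 16 mm, where it stays. A jaw laid in stands 8 mm proud until pressed; home, its base is level with the deck and only the rib stands out. Any jaw fits any recess
- recess2 (a point): centre of a recess's mouth, level with the deck's top; x along its length, z up. Opening 78 (x) x 44 (y) mm. Its floor is a stiff black pad 8 mm below the mouth; a push of about 8 N moves it to its stop at 16 mm, where it stays. A jaw laid in stands 8 mm proud until pressed; home, its base is level with the deck and only the rib stands out. Any jaw fits any recess
- recess3 (a point): centre of a recess's mouth, level with the deck's top; x along its length, z up. Opening 78 (x) x 44 (y) mm. Its floor is a stiff black pad 8 mm below the mouth; a push of about 8 N moves it to its stop at 16 mm, where it stays. A jaw laid in stands 8 mm proud until pressed; home, its base is level with the deck and only the rib stands out. Any jaw fits any recess
- recess4 (a point): centre of a recess's mouth, level with the deck's top; x along its length, z up. Opening 78 (x) x 44 (y) mm. Its floor is a stiff black pad 8 mm below the mouth; a push of about 8 N moves it to its stop at 16 mm, where it stays. A jaw laid in stands 8 mm proud until pressed; home, its base is level with the deck and only the rib stands out. Any jaw fits any recess
- recess5 (a point): centre of a recess's mouth, level with the deck's top; x along its length, z up. Opening 78 (x) x 44 (y) mm. Its floor is a stiff black pad 8 mm below the mouth; a push of about 8 N moves it to its stop at 16 mm, where it stays. A jaw laid in stands 8 mm proud until pressed; home, its base is level with the deck and only the rib stands out. Any jaw fits any recess
- jaw0: loose T-section steel vise jaw: flat base 70 (x) x 36 (y) x 16 high, grip rib 50 (x) x 14 (y) x 24 high centred on top (40 high in all, 0.25 kg). Origin: centre of the underside; z up when on its base; same turned half round. All jaws are alike; three to five are present, None from the start means absent
- jaw1: loose T-section steel vise jaw: flat base 70 (x) x 36 (y) x 16 high, grip rib 50 (x) x 14 (y) x 24 high centred on top (40 high in all, 0.25 kg). Origin: centre of the underside; z up when on its base; same turned half round. All jaws are alike; three to five are present, None from the start means absent
- jaw2: loose T-section steel vise jaw: flat base 70 (x) x 36 (y) x 16 high, grip rib 50 (x) x 14 (y) x 24 high centred on top (40 high in all, 0.25 kg). Origin: centre of the underside; z up when on its base; same turned half round. All jaws are alike; three to five are present, None from the start means absent
- jaw3: loose T-section steel vise jaw: flat base 70 (x) x 36 (y) x 16 high, grip rib 50 (x) x 14 (y) x 24 high centred on top (40 high in all, 0.25 kg). Origin: centre of the underside; z up when on its base; same turned half round. All jaws are alike; three to five are present, None from the start means absent
- jaw4: loose T-section steel vise jaw: flat base 70 (x) x 36 (y) x 16 high, grip rib 50 (x) x 14 (y) x 24 high centred on top (40 high in all, 0.25 kg). Origin: centre of the underside; z up when on its base; same turned half round. All jaws are alike; three to five are present, None from the start means absent
- collet_nut: bystander: dark steel round nut, 48 across, 30 high; origin centre of the underside
- parallel_a: bystander: dark steel bar 130 x 12 x 30 high; origin centre of the underside
- block123: bystander: steel block 25 x 75 x 50 high; origin centre of the underside
- oiler: bystander: white bottle 60 across, 150 high; origin centre of the underside
- arbor: bystander: upright steel cylinder 40 across, 70 high; origin centre of the underside
Not all that is in view belongs to the job. What is shaped like the jaw0 but blue is not meant. Leave any green look-alike of the jaw1 alone.

How it is judged (in metres and radians):
On the way, in this order (a step that is already met when the one before it is completed fails the run):
1. the lid is off the case and lies flat on the rubber mat (horizontal distance between lid and mat below 0.06 m and height (world z) of lid below 0.012 m and angle between lid's own z axis and vertical below 0.05 rad and linear speed of lid below 0.03 m/s), for 0.2 s.
2. every jaw is pressed home in a recess (((horizontal distance between jaw0 and recess0 below 0.012 m and z of jaw0 in the frame of recess0 below -0.0135 m and angle between jaw0's own z axis and vertical below 0.06 rad) or (horizontal distance between jaw0 and recess1 below 0.012 m and z of jaw0 in the frame of recess1 below -0.0135 m and angle between jaw0's own z axis and vertical below 0.06 rad) or (horizontal distance between jaw0 and recess2 below 0.012 m and z of jaw0 in the frame of recess2 below -0.0135 m and angle between jaw0's own z axis and vertical below 0.06 rad) or (horizontal distance between jaw0 and recess3 below 0.012 m and z of jaw0 in the frame of recess3 below -0.0135 m and angle between jaw0's own z axis and vertical below 0.06 rad) or (horizontal distance between jaw0 and recess4 below 0.012 m and z of jaw0 in the frame of recess4 below -0.0135 m and angle between jaw0's own z axis and vertical below 0.06 rad) or (horizontal distance between jaw0 and recess5 below 0.012 m and z of jaw0 in the frame of recess5 below -0.0135 m and angle between jaw0's own z axis and vertical below 0.06 rad)) and ((horizontal distance between jaw1 and recess0 below 0.012 m and z of jaw1 in the frame of recess0 below -0.0135 m and angle between jaw1's own z axis and vertical below 0.06 rad) or (horizontal distance between jaw1 and recess1 below 0.012 m and z of jaw1 in the frame of recess1 below -0.0135 m and angle between jaw1's own z axis and vertical below 0.06 rad) or (horizontal distance between jaw1 and recess2 below 0.012 m and z of jaw1 in the frame of recess2 below -0.0135 m and angle between jaw1's own z axis and vertical below 0.06 rad) or (horizontal distance between jaw1 and recess3 below 0.012 m and z of jaw1 in the frame of recess3 below -0.0135 m and angle between jaw1's own z axis and vertical below 0.06 rad) or (horizontal distance between jaw1 and recess4 below 0.012 m and z of jaw1 in the frame of recess4 below -0.0135 m and angle between jaw1's own z axis and vertical below 0.06 rad) or (horizontal distance between jaw1 and recess5 below 0.012 m and z of jaw1 in the frame of recess5 below -0.0135 m and angle between jaw1's own z axis and vertical below 0.06 rad)) and ((horizontal distance between jaw2 and recess0 below 0.012 m and z of jaw2 in the frame of recess0 below -0.0135 m and angle between jaw2's own z axis and vertical below 0.06 rad) or (horizontal distance between jaw2 and recess1 below 0.012 m and z of jaw2 in the frame of recess1 below -0.0135 m and angle between jaw2's own z axis and vertical below 0.06 rad) or (horizontal distance between jaw2 and recess2 below 0.012 m and z of jaw2 in the frame of recess2 below -0.0135 m and angle between jaw2's own z axis and vertical below 0.06 rad) or (horizontal distance between jaw2 and recess3 below 0.012 m and z of jaw2 in the frame of recess3 below -0.0135 m and angle between jaw2's own z axis and vertical below 0.06 rad) or (horizontal distance between jaw2 and recess4 below 0.012 m and z of jaw2 in the frame of recess4 below -0.0135 m and angle between jaw2's own z axis and vertical below 0.06 rad) or (horizontal distance between jaw2 and recess5 below 0.012 m and z of jaw2 in the frame of recess5 below -0.0135 m and angle between jaw2's own z axis and vertical below 0.06 rad)) and ((horizontal distance between jaw3 and recess0 below 0.012 m and z of jaw3 in the frame of recess0 below -0.0135 m and angle between jaw3's own z axis and vertical below 0.06 rad) or (horizontal distance between jaw3 and recess1 below 0.012 m and z of jaw3 in the frame of recess1 below -0.0135 m and angle between jaw3's own z axis and vertical below 0.06 rad) or (horizontal distance between jaw3 and recess2 below 0.012 m and z of jaw3 in the frame of recess2 below -0.0135 m and angle between jaw3's own z axis and vertical below 0.06 rad) or (horizontal distance between jaw3 and recess3 below 0.012 m and z of jaw3 in the frame of recess3 below -0.0135 m and angle between jaw3's own z axis and vertical below 0.06 rad) or (horizontal distance between jaw3 and recess4 below 0.012 m and z of jaw3 in the frame of recess4 below -0.0135 m and angle between jaw3's own z axis and vertical below 0.06 rad) or (horizontal distance between jaw3 and recess5 below 0.012 m and z of jaw3 in the frame of recess5 below -0.0135 m and angle between jaw3's own z axis and vertical below 0.06 rad)) and ((horizontal distance between jaw4 and recess0 below 0.012 m and z of jaw4 in the frame of recess0 below -0.0135 m and angle between jaw4's own z axis and vertical below 0.06 rad) or (horizontal distance between jaw4 and recess1 below 0.012 m and z of jaw4 in the frame of recess1 below -0.0135 m and angle between jaw4's own z axis and vertical below 0.06 rad) or (horizontal distance between jaw4 and recess2 below 0.012 m and z of jaw4 in the frame of recess2 below -0.0135 m and angle between jaw4's own z axis and vertical below 0.06 rad) or (horizontal distance between jaw4 and recess3 below 0.012 m and z of jaw4 in the frame of recess3 below -0.0135 m and angle between jaw4's own z axis and vertical below 0.06 rad) or (horizontal distance between jaw4 and recess4 below 0.012 m and z of jaw4 in the frame of recess4 below -0.0135 m and angle between jaw4's own z axis and vertical below 0.06 rad) or (horizontal distance between jaw4 and recess5 below 0.012 m and z of jaw4 in the frame of recess5 below -0.0135 m and angle between jaw4's own z axis and vertical below 0.06 rad))), for 0.2 s.
At the end, for the whole second after the job is handed in: Every jaw present lies level in a recess (within 12 mm of its centre) with its base at most 2.5 mm proud of the deck, and the lid rests on the case: within 10 mm of centred, its rim within 3.5 mm of the ledge, level to 0.04 rad, at rest (all of step 2 and horizontal distance between lid and case below 0.01 m and z of lid in the frame of case below 0.0275 m and angle between lid's own z axis and vertical below 0.04 rad and linear speed of lid below 0.02 m/s); the robot touches nothing.
It fails at once if the collet nut (a bystander) is shoved more than 60 mm from its place (distance of collet_nut from where it was at the start of the episode above 0.06 m).
It fails at once if the parallel a (a bystander) is shoved more than 60 mm from its place (distance of parallel_a from where it was at the start of the episode above 0.06 m).
It fails at once if the block123 (a bystander) is shoved more than 60 mm from its place (distance of block123 from where it was at the start of the episode above 0.06 m).
It fails at once if the oiler (a bystander) is shoved more than 60 mm from its place (distance of oiler from where it was at the start of the episode above 0.06 m).
It fails at once if the arbor (a bystander) is shoved more than 60 mm from its place (distance of arbor from where it was at the start of the episode above 0.06 m).
Of jaw0, jaw1, jaw2, jaw3, jaw4 only 3 to 5 are there at a start; the rules pass over those that are not, and their reading is None.
At some moment in a run one of jaw0, jaw1, jaw2, jaw3, jaw4 may be knocked a few centimetres aside while the robot is not near it.
Once in a run the grip may slacken for a moment while it holds something.
It also fails if it takes over 210 s, if anything falls off the work surface, if the arm or the gripper's body presses on something with over 40 N, if the wrist force passes 120 N, or if a joint passes its speed limit or range.

## Working session

There is one attempt and no reset: what is moved stays moved. The work goes in short steps, Python scripts to look and compute and a shell command to move; the robot and the scene stay as the last step left them, time stands still between calls to the robot, and variables do not carry over. Pictures are saved under pics/ and viewed, at most 14 in all, crops included, and the job is handed in when it is done.

```bash
mkdir -p pics
cat > h.py <<'E'
import cv2, numpy as np
from cell import readout, imaging, ticket
def cap(n,f=None):
    c=imaging.capture(n)
    if f: cv2.imwrite('pics/'+f,c['image'][:,:,::-1])
    return c
def ray(c,px,z):
    K=c['mtx'];T=c['world_from_camera']
    u,v=px; d=np.array([(u-K[0,2])/K[0,0],-(v-K[1,2])/K[1,1],-1])
    D=T[:3,:3]@d; o=T[:3,3]
    return (o+D*(z-o[2])/D[2])[:2]
E
python3 - <<'E'
from h import *
for n in('top','scene'):
    c=cap(n,n+'0.png'); print(n,c['mtx'].round(1).tolist(),c['world_from_camera'].round(3).tolist(),c.keys())
s=readout.state(); print(s)
E
```

```text
top [[578.1, 0.0, 327.2], [0.0, 578.1, 243.4], [0.0, 0.0, 1.0]] [[-0.012, 0.991, -0.133, 342.628], [-1.0, -0.01, 0.012, 5.879], [0.011, 0.133, 0.991, 1331.309], [0.0, 0.0, 0.0, 1.0]] dict_keys(['image', 'mtx', 'world_from_camera'])
scene [[525.7, 0.0, 321.4], [0.0, 525.7, 243.5], [0.0, 0.0, 1.0]] [[-0.743, -0.522, 0.418, 983.417], [0.669, -0.588, 0.454, 496.887], [0.009, 0.618, 0.787, 951.275], [0.0, 0.0, 0.0, 1.0]] dict_keys(['image', 'mtx', 'world_from_camera'])
{'time': 0.1, 'joint_pos': array([-1.20269712e+00,  9.18240214e-02,  1.23179342e+00,  8.66784625e-06,
        1.81979770e+00, -5.67107632e-02]), 'joint_velocities': array([ 2.02948122e-04, -6.85939975e-04, -1.96408930e-03, -2.00027569e-03,
        3.42626156e-04,  9.70156505e-05]), 'tau': array([ 3.70832684e-03, -4.60218394e+01, -4.19219363e+01,  1.04033129e-04,
        1.05893359e-02,  2.76180435e-05]), 'eef_pos': array([ 247.17307658, -546.38498415,  202.42398093]), 'ee_rot': array([-9.00869408e-04,  9.77526114e-01,  2.10812396e-01, -1.37151921e-04]), 'wrist_force': array([-0.1510606 , -0.62455116, -1.24147988]), 'ft_torque': array([-0.01992948,  0.03457013,  0.01890628]), 'gripper_force': 0.0, 'grip_width': 85.44574122757993}
```

View pics/top0.png

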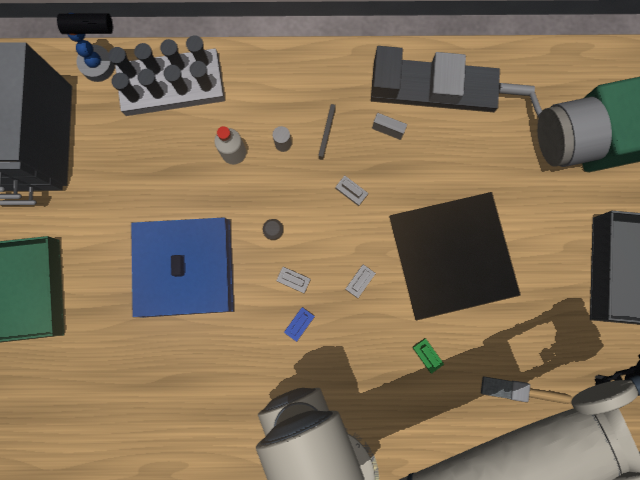

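View pics/scene0.png

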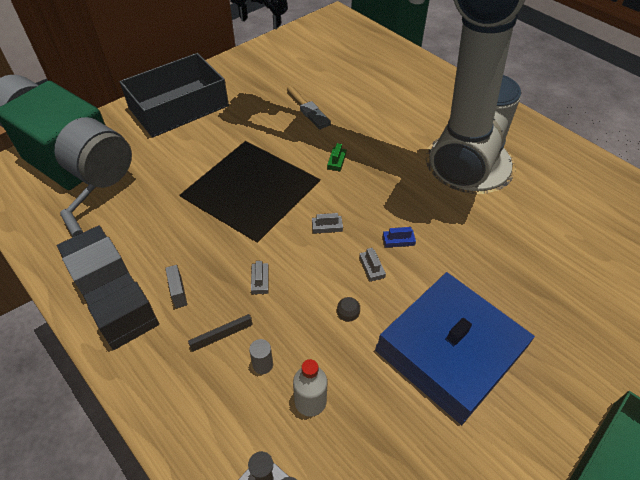

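Top view: lid centred near (181,267) with the knob at (177,265), mat near (455,256). Three grey jaws lie at (293,280), (361,281) and (351,190). The blue (300,324) and green (428,355) look-alikes are to be left alone.

```bash
cat >> h.py <<'E'
def wr(c,cnt,z):
    P=np.array([ray(c,p,z) for p in cnt.reshape(-1,2)],np.float32)
    (x,y),(w,h),a=cv2.minAreaRect(P)
    if w<h: w,h,a=h,w,a+90
    return np.round([x,y,w,h,(a+90)%180-90],1)
def big(m): return max(cv2.findContours(m.astype(np.uint8),cv2.RETR_EXTERNAL,cv2.CHAIN_APPROX_NONE)[0],key=cv2.contourArea)
def roi(m,x0,y0,x1,y1):
    r=np.zeros(m.shape[:2],bool); r[y0:y1,x0:x1]=m[y0:y1,x0:x1]; return r
def plan(x,y,z,yaw=None):
    "remaining shift (tool axes, cm; shift first) then turn, deg"
    from scipy.spatial.transform import Rotation as R
    s=readout.state(); q=s['ee_rot']; M=R.from_quat([q[1],q[2],q[3],q[0]]).as_matrix()
    d=M.T@(np.array([x,y,z])-s['eef_pos'])/10
    cy=np.degrees(np.arctan2(M[1,0],M[0,0]))
    t=0 if yaw is None else (cy-yaw+90)%180-90
    print('shift cm',d.round(2),'turn',round(t,2),'yaw now',round(cy,2),'j6',s['joint_pos'][5].round(2),'tilt',np.degrees(np.arccos(-M[2,2])).round(2),'F',s['wrist_force'].round(1),'grip',round(s['grip_width'],1),s['eef_pos'].round(1),'t',round(s['time'],1))
E
python3 - <<'E'
from h import *
for n in('top','scene'):
    c=cap(n); im=c['image']; hsv=cv2.cvtColor(im,cv2.COLOR_RGB2HSV)
    gray=(hsv[...,1]<60)&(hsv[...,2]>90); blue=(hsv[...,0]>100)&(hsv[...,0]<130)&(hsv[...,1]>120)
    if n=='top':
        B=[(270,260,316,300),(340,260,380,302),(330,172,374,208)]
        L=big(roi(blue,110,200,250,330)); print('lid z24-66',wr(c,L,66))
        v=hsv[...,2]; print('mat',wr(c,big(roi(v<45,370,180,530,330)),6),'knob',wr(c,big(roi(v<60,165,245,190,285)),92))
    else: B=[(355,240,390,285),(305,205,350,240),(245,255,275,298)]
    for b in B:
        k=big(roi(gray,*b)); print(n,b,wr(c,k,16),wr(c,k,0))
    if n=='top':
        t=[cv2.resize(im[b[1]-8:b[1]+42,b[0]-8:b[0]+47],None,fx=4.8,fy=4.8,interpolation=2) for b in B]+[cv2.resize(im[200:330,110:250],(264,240))]
        cv2.imwrite('pics/crop1.png',np.vstack([np.hstack(t[:2]),np.hstack(t[2:])])[:,:,::-1])
E
```

```text
lid z24-66 [465.6 315.1 206.2 205.8   2.7]
mat [ 491.6 -303.   246.7  246.    12.6] knob [465.7 313.4  43.7  25.7   1.2]
top (270, 260, 316, 300) [437.6  68.5  70.2  36.2  65.1] [438.8  69.3  71.   36.7  65.1]
top (340, 260, 380, 302) [432.8 -84.3  70.   36.1 -36.4] [433.9 -85.4  70.8  36.6 -36.4]
top (330, 172, 374, 208) [644.5 -68.   70.1  36.5  51.8] [648.2 -68.9  70.9  36.9  51.8]
scene (355, 240, 390, 285) [437.4  68.3  75.6  34.4  65.3] [428.   60.9  76.9  35.   65.3]
scene (305, 205, 350, 240) [431.  -85.7  68.9  45.2 -36.5] [421.5 -95.7  70.   46.  -36.5]
scene (245, 255, 275, 298) [644.4 -68.6  75.6  34.6  51.7] [638.6 -78.3  76.9  35.2  51.7]
```

View pics/crop1.png

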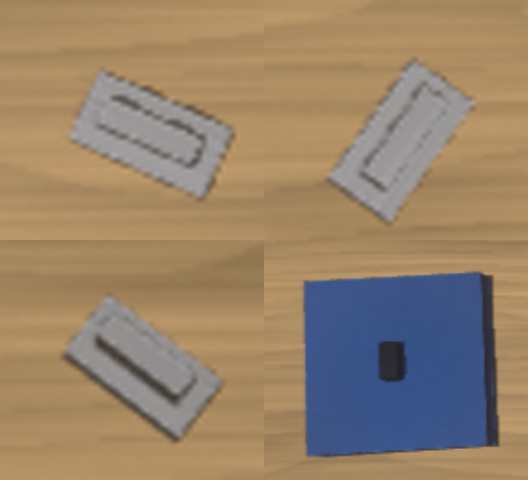

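Run:
```python
from h import *
c=cap('top'); hsv=cv2.cvtColor(c['image'],cv2.COLOR_RGB2HSV)
b=(hsv[...,0]>100)&(hsv[...,0]<130)&(hsv[...,1]>120)&(hsv[...,2]>90)
q=cv2.approxPolyDP(big(roi(b,110,200,250,330)),6,True).reshape(-1,2)
P=np.array([ray(c,p,66) for p in q]); print(q.tolist(),P.round(1).tolist(),P.mean(0))
for i in range(len(P)):
    d=P[i]-P[i-1]; print(np.linalg.norm(d).round(1),np.degrees(np.arctan2(d[1],d[0])).round(1))
plan(465.6,314.5,150,2)
```

```text
[[223, 218], [132, 223], [133, 315], [227, 310]] [[571.8, 220.6], [562.6, 421.2], [360.6, 412.3], [369.0, 209.4]] [466.00176897 315.87244074]
203.1 3.2
200.9 92.7
202.2 -177.5
203.1 -87.6
shift cm [ 55.38 -69.44   5.36] turn 22.34 yaw now 24.34 j6 -0.06 tilt 0.06 F [0.3 0.2 0.3] grip 85.5 [ 247.2 -546.5  202.9] t 0.2
```

```bash
python3 -m handwheel '[[[2.77,-3.47,0],0],[[2.77,-3.47,0],0],[[2.77,-3.47,0],0],[[2.77,-3.47,0],0],[[2.77,-3.47,0],0],[[2.77,-3.47,0],0],[[2.77,-3.47,0],0],[[2.77,-3.47,0],0],[[2.77,-3.47,0],0],[[2.77,-3.47,0],0]]' 6 40
python3 -m handwheel '[[[2.77,-3.47,0],0],[[2.77,-3.47,0],0],[[2.77,-3.47,0],0],[[2.77,-3.47,0],0],[[2.77,-3.47,0],0],[[2.77,-3.47,0],0],[[2.77,-3.47,0],0],[[0,0,0],7.2],[[0,0,0],7.2],[[0,0,0],7.2]]'
python3 -c "from h import *; plan(466,315.3,69,2.6)"
```

```text
time: 1.25
eef_pos: [356.6, -114.7, 203.6]
ee_rot: [0.0, 0.978, 0.211, 0.0]
wrist_force: [0.7, 0.2, 0.8]
grip_width: 60.0
gripper_force: 0.0
time: 2.25
eef_pos: [433.0, 185.4, 203.2]
ee_rot: [0.0, 1.0, 0.022, -0.0]
wrist_force: [0.3, 0.4, 0.8]
grip_width: 59.8
gripper_force: 0.0
shift cm [  3.87 -12.83  13.41] turn -0.08 yaw now 2.52 j6 1.86 tilt 0.04 F [0.3 0.4 0.8] grip 59.8 [433.  185.4 203.2] t 2.2
```

```bash
python3 -m handwheel '[[[0.97,-3.2,0],0],[[0.97,-3.2,0],0],[[0.97,-3.2,0],0],[[0.96,-3.2,0],0],[[0,0,3],0],[[0,0,3],0],[[0,0,3],0],[[0,0,2],0],[[0,0,1.5],0],[[0,0,0.5],0]]'
python3 - <<'E'
from h import *
plan(466,315.3,70,2.6)
c=cap('top'); d=cap('scene')
cv2.imwrite('pics/v2.png',np.hstack([cv2.resize(c['image'][200:330,110:250],(400,370)),cv2.resize(d['image'][250:420,370:540],(370,370))])[:,:,::-1])
E
```

```text
time: 3.25
eef_pos: [465.0, 314.1, 71.5]
ee_rot: [0.001, 1.0, 0.024, -0.001]
wrist_force: [-0.1, -0.5, -1.0]
grip_width: 60.3
gripper_force: 0.0
shift cm [ 0.11 -0.11  0.15] turn 0.14 yaw now 2.74 j6 2.06 tilt 0.16 F [-0.1 -0.5 -1. ] grip 60.3 [465.  314.1  71.5] t 3.2
```

View pics/v2.png

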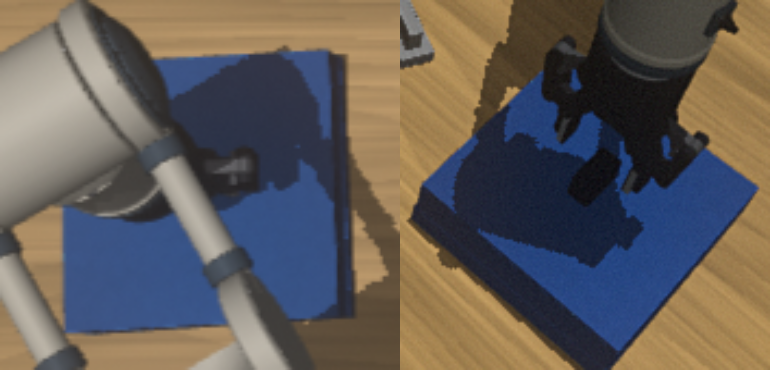

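The fingers straddle the knob in the right view at about (595,180), so I can close on it and lift.

```bash
python3 -m handwheel '[[[0,0,0.2],0],[[0,0,0],0],[[0,0,0],0],[[0,0,0],0],[[0,0,0],0],[[0,0,0],0],[[0,0,0],0],[[0,0,0],0],[[0,0,0],0],[[0,0,0],0]]' 0 80
python3 -m handwheel '[[[0,0,-0.5],0],[[0,0,-0.5],0],[[0,0,-1],0],[[0,0,-1],0],[[0,0,-1],0],[[0,0,-1],0],[[0,0,-1],0],[[0,0,-1],0],[[0,0,-1],0],[[0,0,-1],0]]'
python3 - <<'E'
from h import *
plan(491.6,-303,155,2.6)
c=cap('scene'); cv2.imwrite('pics/v3.png',c['image'][:,:,::-1])
E
```

```text
time: 4.35
eef_pos: [465.8, 314.6, 71.4]
ee_rot: [0.0, 1.0, 0.024, -0.0]
wrist_force: [-0.4, 0.2, 0.6]
grip_width: 0.0
gripper_force: 0.0
time: 5.35
eef_pos: [465.7, 314.6, 162.3]
ee_rot: [-0.0, 1.0, 0.024, 0.0]
wrist_force: [0.3, -0.3, 0.2]
grip_width: -0.1
gripper_force: 0.0
shift cm [-0.37 61.81  0.73] turn 0.14 yaw now 2.74 j6 2.06 tilt 0.0 F [ 0.3 -0.3  0.2] grip -0.1 [465.7 314.6 162.3] t 5.3
```

View pics/v3.png

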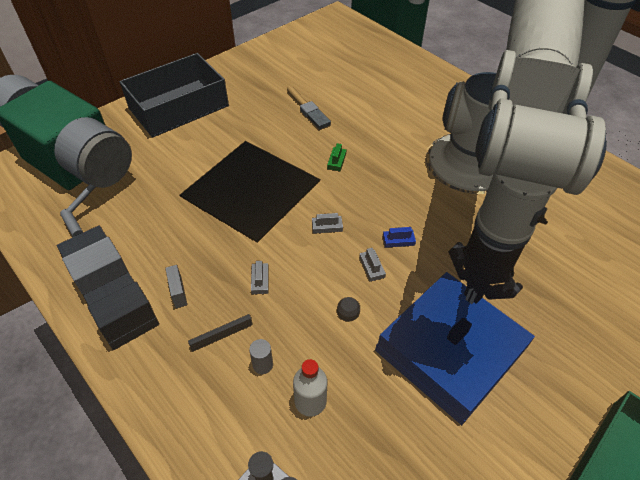

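The fingers shut on nothing: the gripper is empty and the knob shows at (459,331). I'll triangulate the knob and the fingertips.

Run:
```python
from h import *
c=cap('scene'); a=imaging.capture('top')
for z in (60,80,96): print(z,ray(c,(459,331),z),ray(a,(177.5,265.5),z))
K=c['mtx']
for n,cc in(('scene',c),('top',a)):
    T=np.linalg.inv(cc['world_from_camera'])
    for p in ([465.7,314.6,162.3],[466,315,96],[466,315,66],[570,419,66],[362,212,66],[570,211,66],[362,419,66]):
        q=T[:3,:3]@np.array(p)+T[:3,3]; u=cc['mtx']@np.array([q[0],-q[1],-q[2]]); print(n,p,(u[:2]/u[2]).round(1))
s=readout.state(); print(s['eef_pos'])
```

```text
60 [454.75023608 314.68882978] [467.74232209 320.22946   ]
80 [466.61340261 318.77730817] [465.77404166 315.28415479]
96 [476.10393583 322.04809089] [464.19941731 311.32791063]
scene [465.7, 314.6, 162.3] [467.6 306.2]
scene [466, 315, 96] [459.5 325.2]
scene [466, 315, 66] [456.  333.1]
scene [570, 419, 66] [465.1 409.2]
scene [362, 212, 66] [448.9 270. ]
scene [570, 211, 66] [378.3 329.1]
scene [362, 419, 66] [534.4 337.1]
top [465.7, 314.6, 162.3] [167.9 261.7]
top [466, 315, 96] [175.8 264.7]
top [466, 315, 66] [179.2 266. ]
top [570, 419, 66] [133.1 219.7]
top [362, 212, 66] [225.8 313.3]
top [570, 211, 66] [227.3 218.8]
top [362, 419, 66] [129.9 314.4]
[466.14359806 314.77482693 162.50311169]
```

Run:
```python
from h import *
c=cap('scene'); b=cap('top')
cv2.imwrite('pics/v4.png',np.hstack([cv2.resize(c['image'][240:360,420:520],(400,480),interpolation=2),cv2.resize(b['image'][205:325,110:210],(400,480),interpolation=2)])[:,:,::-1])
```

```text
(no output)
```

View pics/v4.png

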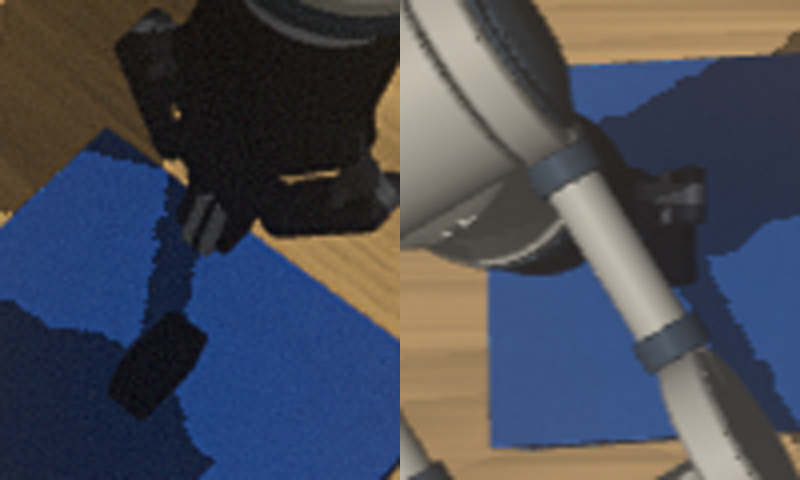

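The tips look 10–20 mm higher than the TCP reading suggests, so they closed above the knob. I'll check by touching the knob's top (z 96) gently with shut fingers.

```bash
python3 -m handwheel '[[[0,0,1],0],[[0,0,1],0],[[0,0,1],0],[[0,0,1],0],[[0,0,1],0],[[0,0,0.3],0],[[0,0,0.3],0],[[0,0,0.2],0],[[0,0,0.2],0],[[0,0,0.2],0]]' | egrep 'eef_pos|force'
python3 -m handwheel '[[[0,0,0.1],0],[[0,0,0.1],0],[[0,0,0.1],0],[[0,0,0.1],0],[[0,0,0.1],0],[[0,0,0.1],0],[[0,0,0.1],0],[[0,0,0],0],[[0,0,0],0],[[0,0,0],0]]'| egrep 'eef_pos|force'
```

```text
eef_pos: [466.0, 314.7, 99.8]
wrist_force: [0.2, 0.8, -0.1]
gripper_force: 0.0
eef_pos: [465.8, 314.6, 92.5]
wrist_force: [-0.0, 1.4, 0.6]
gripper_force: 0.0
```

```bash
for i in 1 ; do python3 -m handwheel '[[[0,0,0.1],0],[[0,0,0.1],0],[[0,0,0.1],0],[[0,0,0.1],0],[[0,0,0.1],0],[[0,0,0],0],[[0,0,0],0],[[0,0,0],0],[[0,0,0],0],[[0,0,0],0]]'| egrep 'eef_pos|force';done
python3 - <<'E'
from h import *
c=cap('scene'); b=cap('top')
cv2.imwrite('pics/v5.png',np.hstack([cv2.resize(c['image'][280:370,420:495],(400,480),interpolation=2),cv2.resize(b['image'][205:325,110:210],(400,480),interpolation=2)])[:,:,::-1])
E
```

```text
eef_pos: [465.8, 314.6, 87.6]
wrist_force: [-0.0, 0.4, -0.4]
gripper_force: 0.0
```

View pics/v5.png

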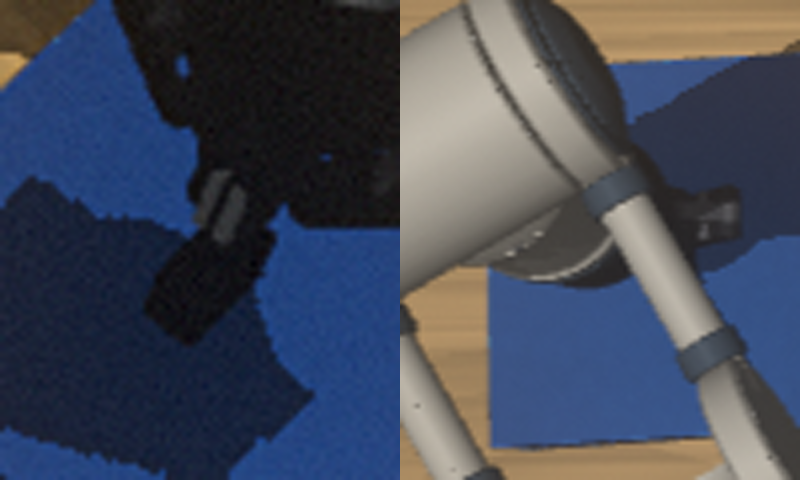

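```bash
R='eef_pos|t_force'; python3 -m handwheel '[[[0,0,0.1],0],[[0,0,0.1],0],[[0,0,0.1],0],[[0,0,0],0],[[0,0,0],0],[[0,0,0],0],[[0,0,0],0],[[0,0,0],0],[[0,0,0],0],[[0,0,0],0]]'| egrep $R
python3 -m handwheel '[[[0,0,0.1],0],[[0,0,0.1],0],[[0,0,0],0],[[0,0,0],0],[[0,0,0],0],[[0,0,0],0],[[0,0,0],0],[[0,0,0],0],[[0,0,0],0],[[0,0,0],0]]'| egrep $R
```

```text
eef_pos: [465.7, 314.6, 84.5]
wrist_force: [-0.2, 0.2, -0.3]
eef_pos: [465.8, 314.6, 82.5]
wrist_force: [-0.6, -0.5, -0.2]
```

```bash
R='eef_pos|t_force'; python3 -m handwheel '[[[0,0,0.1],0],[[0,0,0.1],0],[[0,0,0.1],0],[[0,0,0.1],0],[[0,0,0],0],[[0,0,0],0],[[0,0,0],0],[[0,0,0],0],[[0,0,0],0],[[0,0,0],0]]'| egrep $R
python3 -m handwheel '[[[0,0,0.1],0],[[0,0,0.1],0],[[0,0,0.1],0],[[0,0,0],0],[[0,0,0],0],[[0,0,0],0],[[0,0,0],0],[[0,0,0],0],[[0,0,0],0],[[0,0,0],0]]'| egrep $R
python3 -m handwheel '[[[0,0,0.1],0],[[0,0,0.1],0],[[0,0,0.1],0],[[0,0,0],0],[[0,0,0],0],[[0,0,0],0],[[0,0,0],0],[[0,0,0],0],[[0,0,0],0],[[0,0,0],0]]'| egrep $R
python3 - <<'E'
from h import *
c=cap('scene'); b=cap('top')
cv2.imwrite('pics/v6.png',np.hstack([cv2.resize(c['image'][280:370,420:495],(400,480),interpolation=2),cv2.resize(c['image'][220:430,370:545],(400,480),interpolation=2)])[:,:,::-1])
E
```

```text
eef_pos: [465.8, 314.6, 78.5]
wrist_force: [0.0, 0.2, -0.2]
eef_pos: [465.7, 314.6, 75.5]
wrist_force: [0.1, -1.2, 0.1]
eef_pos: [465.8, 314.6, 72.5]
wrist_force: [-0.1, -0.2, 0.3]
```

View pics/v6.png

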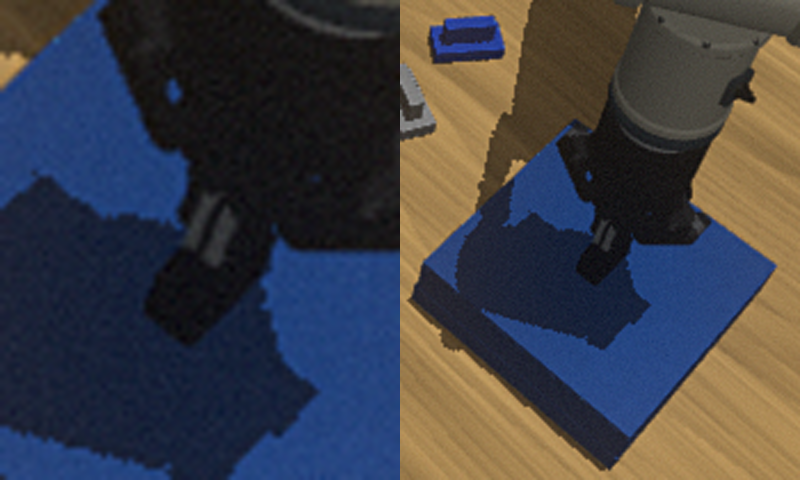

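No contact yet at 72.5, and the tips at (459,329) overlay the knob. I'll keep going down until contact.

```bash
R='eef_pos|t_force'; M='[[[0,0,0.1],0],[[0,0,0.1],0],[[0,0,0],0],[[0,0,0],0],[[0,0,0],0],[[0,0,0],0],[[0,0,0],0],[[0,0,0],0],[[0,0,0],0],[[0,0,0],0]]'; python3 -m handwheel '[[[0,0,0.1],0],[[0,0,0.1],0],[[0,0,0],0],[[0,0,0],0],[[0,0,0],0],[[0,0,0],0],[[0,0,0],0],[[0,0,0],0],[[0,0,0],0],[[0,0,0],0]]'| egrep $R
python3 -m handwheel '[[[0,0,0.1],0],[[0,0,0.1],0],[[0,0,0],0],[[0,0,0],0],[[0,0,0],0],[[0,0,0],0],[[0,0,0],0],[[0,0,0],0],[[0,0,0],0],[[0,0,0],0]]'| egrep $R
python3 -c "
from h import *
s=readout.state();print(s)"
```

```text
eef_pos: [465.7, 314.6, 70.5]
wrist_force: [-0.4, 0.5, 0.1]
eef_pos: [465.7, 314.6, 68.5]
wrist_force: [-0.2, -0.8, -1.0]
{'time': 15.8, 'joint_pos': array([ 5.33538339e-01,  4.84157834e-03,  1.55862821e+00, -9.24914970e-07,
        1.57809351e+00,  2.05651019e+00]), 'joint_velocities': array([ 2.04835827e-04,  7.94367742e-04,  4.26058203e-04,  1.23895322e-05,
       -1.13892986e-03, -9.82307075e-05]), 'tau': array([-2.07629106e-03, -4.15850329e+01, -4.13657856e+01, -1.20513091e-04,
        5.24174811e-04, -1.33242887e-05]), 'eef_pos': array([465.74497348, 314.59419693,  68.490067  ]), 'ee_rot': array([-6.75537159e-06,  9.99714116e-01,  2.39099575e-02,  1.30355223e-05]), 'wrist_force': array([-0.21944258, -0.84046528, -1.0340168 ]), 'ft_torque': array([-0.04363143,  0.00818842,  0.01029255]), 'gripper_force': 0.0, 'grip_width': -0.5684399825225199}
```

```bash
cat >> h.py <<'E'
def tri(a,pa,b,pb):
    A=[];r=[]
    for c,p in((a,pa),(b,pb)):
        o=c['world_from_camera'][:3,3]; e=np.append(ray(c,p,0),0)-o; e/=np.linalg.norm(e); N=np.eye(3)-np.outer(e,e); A.append(N); r.append(N@o)
    x,res,*_=np.linalg.lstsq(np.vstack(A),np.hstack(r),rcond=None); return x.round(1),np.sqrt(res).round(1)
E
python3 - <<'E'
from h import *
a=cap('top');b=cap('scene')
for p,q in (((223,218),(379.6,336)),((133,315),(534,336.8)),((132,223),(471.5,411.6))): print(tri(a,p,b,q))
# controls: block123 / mat corners
for p,q in (((492,193),(181,193)),((518,295),(247,142))): print('mat',tri(a,p,b,q))
for p in ((177.5,265.5),): print('knob',tri(a,p,b,(459,331)))
E
```

```text
(array([574.1, 221.1,  57.5]), array([1.6]))
(array([359.7, 416. ,  60.6]), array([2.9]))
(array([562.7, 426.3,  57.6]), array([3.7]))
mat (array([ 634.8, -397.4,    6.7]), array([2.4]))
mat (array([ 395.8, -447.2,    0.6]), array([2.8]))
knob (array([465.5, 317.1,  76.7]), array([1.7]))
```

```bash
R='eef_pos|t_force'; python3 -m handwheel '[[[0,0,0.1],0],[[0,0,0.1],0],[[0,0,0],0],[[0,0,0],0],[[0,0,0],0],[[0,0,0],0],[[0,0,0],0],[[0,0,0],0],[[0,0,0],0],[[0,0,0],0]]'| egrep $R
python3 -m handwheel '[[[0,0,0.1],0],[[0,0,0.1],0],[[0,0,0],0],[[0,0,0],0],[[0,0,0],0],[[0,0,0],0],[[0,0,0],0],[[0,0,0],0],[[0,0,0],0],[[0,0,0],0]]'| egrep $R
python3 - <<'E'
from h import *
b=cap('scene')
for p,z in (((471,302),162),((471,302),186),((462,325.6),87.6),((462,325.6),111),((459.4,329.1),72.5),((459.4,329.1),96)): print(p,z,ray(b,p,z))
E
```

```text
eef_pos: [465.9, 314.6, 68.2]
wrist_force: [-2.3, -2.5, 7.0]
eef_pos: [465.9, 314.7, 68.2]
wrist_force: [-6.8, -4.3, 17.2]
(471, 302) 162 [454.0719206  313.14233873]
(471, 302) 186 [470.16807467 318.7295752 ]
(462, 325.6) 87.6 [457.98062524 316.86448638]
(462, 325.6) 111 [472.21656012 321.74192428]
(459.4, 329.1) 72.5 [458.40976559 315.18264662]
(459.4, 329.1) 96 [472.44940026 320.04173642]
```

Contact at a reading of 68, with the tips seen on the knob's top, so the true tips sit about 28 mm above the reading. I'll back off, open, and go lower in guarded steps.

```bash
R='eef_pos|t_force|width'; python3 -m handwheel '[[[0,0,-1],0],[[0,0,-1],0],[[0,0,0],0],[[0,0,0],0],[[0,0,0],0],[[0,0,0],0],[[0,0,0],0],[[0,0,0],0],[[0,0,0],0],[[0,0,0],0]]' 6| egrep $R
python3 -m handwheel '[[[0,0,0.5],0],[[0,0,0.5],0],[[0,0,0.5],0],[[0,0,0.2],0],[[0,0,0.1],0],[[0,0,0],0],[[0,0,0],0],[[0,0,0],0],[[0,0,0],0],[[0,0,0],0]]'| egrep $R
python3 -m handwheel '[[[0,0,0.1],0],[[0,0,0.1],0],[[0,0,0.1],0],[[0,0,0],0],[[0,0,0],0],[[0,0,0],0],[[0,0,0],0],[[0,0,0],0],[[0,0,0],0],[[0,0,0],0]]'| egrep $R
python3 - <<'E'
from h import *
c=cap('scene'); print(readout.state()['ft_torque'])
cv2.imwrite('pics/v7.png',cv2.resize(c['image'][260:380,400:520],(600,600),interpolation=2)[:,:,::-1])
E
```

```text
eef_pos: [465.7, 314.5, 84.5]
wrist_force: [-0.2, 0.4, -0.2]
grip_width: 59.7
eef_pos: [465.8, 314.6, 66.6]
wrist_force: [-0.3, 0.1, 0.3]
grip_width: 60.0
eef_pos: [465.8, 314.6, 63.5]
wrist_force: [0.0, 1.2, 0.0]
grip_width: 60.1
[-0.00273563 -0.04078544  0.08382292]
```

View pics/v7.png

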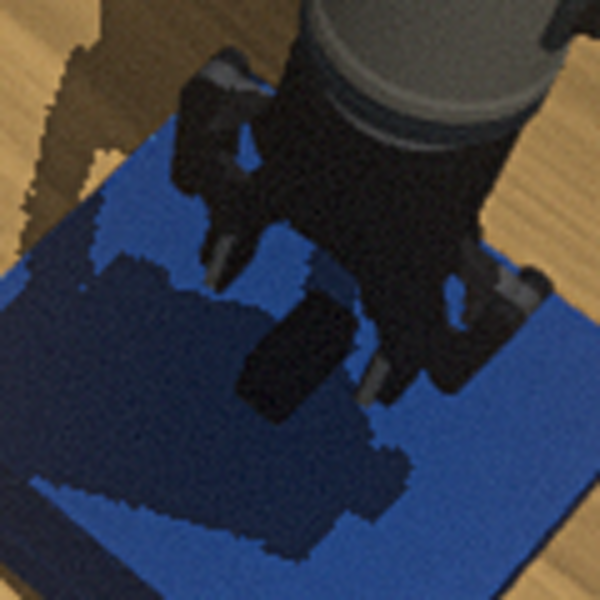

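Fingers straddle the knob, with tips at about (443,318) and (474,341), still clear of the lid. Going lower.

```bash
R='eef_pos|t_force'; python3 -m handwheel '[[[0,0,0.1],0],[[0,0,0.1],0],[[0,0,0.1],0],[[0,0,0.1],0],[[0,0,0.1],0],[[0,0,0.1],0],[[0,0,0],0],[[0,0,0],0],[[0,0,0],0],[[0,0,0],0]]'| egrep $R
python3 -m handwheel '[[[0,0,0.1],0],[[0,0,0.1],0],[[0,0,0.1],0],[[0,0,0],0],[[0,0,0],0],[[0,0,0],0],[[0,0,0],0],[[0,0,0],0],[[0,0,0],0],[[0,0,0],0]]'| egrep $R
```

```text
eef_pos: [465.8, 314.6, 57.6]
wrist_force: [-0.7, -0.6, -0.1]
eef_pos: [465.8, 314.6, 54.5]
wrist_force: [0.7, 0.2, 0.1]
```

```bash
R='eef_pos|t_force|width|r_force'; python3 -m handwheel '[[[0,0,0.1],0],[[0,0,0.1],0],[[0,0,0.1],0],[[0,0,0],0],[[0,0,0],0],[[0,0,0],0],[[0,0,0],0],[[0,0,0],0],[[0,0,0],0],[[0,0,0],0]]'| egrep $R
python3 -m handwheel '[[[0,0,0],0],[[0,0,0],0],[[0,0,0],0],[[0,0,0],0],[[0,0,0],0],[[0,0,0],0],[[0,0,0],0],[[0,0,0],0],[[0,0,0],0],[[0,0,0],0]]' 0 80| egrep $R
```

```text
eef_pos: [465.7, 314.6, 51.5]
wrist_force: [-0.5, 0.4, -0.5]
grip_width: 60.2
gripper_force: 0.0
eef_pos: [465.9, 315.0, 52.1]
wrist_force: [-0.7, 2.0, 5.4]
grip_width: 19.9
gripper_force: 81.2
```

Gripped: width 20, force 81. Lift.

```bash
R='eef_pos|t_force|width|r_force'; python3 -m handwheel '[[[0,0,-0.3],0],[[0,0,-0.7],0],[[0,0,-1],0],[[0,0,-1],0],[[0,0,-1],0],[[0,0,-1],0],[[0,0,-1],0],[[0,0,-1],0],[[0,0,-1.5],0],[[0,0,-1.5],0]]'| egrep $R
python3 - <<'E'
from h import *
plan(491.6,-303,152,12.6)
c=cap('scene','v8.png')
E
```

```text
eef_pos: [465.7, 314.5, 152.7]
wrist_force: [1.5, -0.3, -3.7]
grip_width: 19.8
gripper_force: 80.0
shift cm [-0.36 61.81  0.07] turn -9.86 yaw now 2.74 j6 2.06 tilt 0.01 F [ 1.5 -0.3 -3.7] grip 19.8 [465.7 314.5 152.7] t 26.0
```

View pics/v8.png

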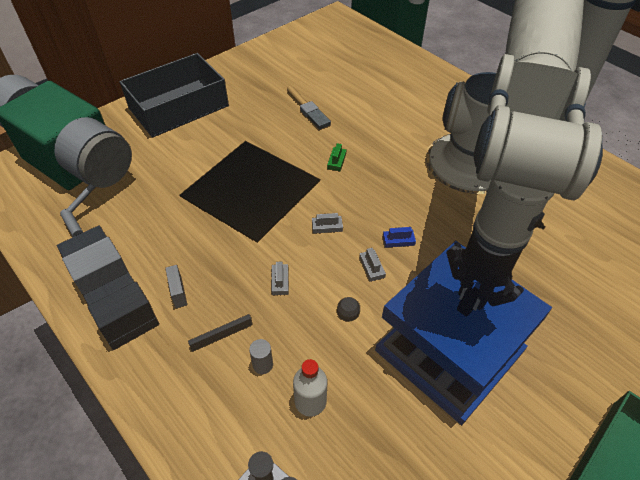

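The lid hangs level at about (467,310). The far jaw has been knocked and is now at (280,278) in the scene view, so I'll remeasure it later. Carrying the lid to the mat.

```bash
R='eef_pos|t_force|width|r_force'; python3 -m handwheel '[[[0,1.5,0],0],[[0,3,0],0],[[0,3.5,0],0],[[0,3.5,0],0],[[0,3.5,0],0],[[0,3.5,0],0],[[0,3.5,0],0],[[0,3.5,0],0],[[0,3.5,0],0],[[0,3.5,0],0]]' - 100| egrep $R
python3 -m handwheel '[[[0,3.5,0],0],[[0,3.5,0],0],[[0,3.5,0],0],[[0,3.5,0],0],[[0,3.5,0],0],[[0,3.5,0],0],[[0,3.5,0],0],[[0,2.5,0],0],[[-0.4,1.5,0],0],[[0,0,0],0]]'| egrep $R
python3 -c "from h import *; plan(491.6,-303,33,12.6)"
```

```text
eef_pos: [480.6, -12.1, 151.2]
wrist_force: [1.0, 0.9, -4.1]
grip_width: 19.6
gripper_force: 103.6
eef_pos: [489.5, -296.8, 150.7]
wrist_force: [-0.1, 0.3, -4.8]
grip_width: 19.3
gripper_force: 103.6
shift cm [ 0.2   0.63 11.77] turn -10.02 yaw now 2.58 j6 0.92 tilt 0.1 F [-0.1  0.3 -4.8] grip 19.3 [ 489.5 -296.8  150.7] t 28.1
```

```bash
R='eef_pos|t_force|width|r_force'; python3 -m handwheel '[[[0.2,0.6,1],0],[[0,0,1.5],0],[[0,0,1.5],0],[[0,0,1.5],0],[[0,0,1.5],0],[[0,0,1.5],0],[[0,0,1.2],0],[[0,0,0.6],0],[[0,0,0.3],0],[[0,0,0.2],0]]'| egrep $R
python3 -m handwheel '[[[0,0,0.2],0],[[0,0,0.2],0],[[0,0,0.2],0],[[0,0,0.1],0],[[0,0,0.1],0],[[0,0,0.1],0],[[0,0,0],0],[[0,0,0],0],[[0,0,0],0],[[0,0,0],0]]'| egrep $R
```

```text
eef_pos: [493.4, -301.0, 43.7]
wrist_force: [-0.5, -0.7, -4.1]
grip_width: 19.6
gripper_force: 103.6
eef_pos: [493.2, -300.9, 34.5]
wrist_force: [-0.4, -0.1, -3.3]
grip_width: 19.0
gripper_force: 103.7
```

```bash
R='eef_pos|t_force|width|r_force'; python3 -m handwheel '[[[0,0,0.1],0],[[0,0,0.1],0],[[0,0,0],0],[[0,0,0],0],[[0,0,0],0],[[0,0,0],0],[[0,0,0],0],[[0,0,0],0],[[0,0,0],0],[[0,0,0],0]]'| egrep $R
python3 -m handwheel '[[[0,0,0.1],0],[[0,0,0],0],[[0,0,0],0],[[0,0,0],0],[[0,0,0],0],[[0,0,0],0],[[0,0,0],0],[[0,0,0],0],[[0,0,0],0],[[0,0,0],0]]'| egrep $R
```

```text
eef_pos: [493.3, -301.0, 34.2]
wrist_force: [-3.5, 2.7, 5.4]
grip_width: 19.7
gripper_force: 105.0
eef_pos: [493.4, -301.0, 34.2]
wrist_force: [-5.6, 4.0, 9.9]
grip_width: 19.5
gripper_force: 105.5
```

```bash
R='eef_pos|t_force|width'; python3 -m handwheel '[[[0,0,-0.1],0],[[0,0,0],0],[[0,0,0],0],[[0,0,0],0],[[0,0,0],0],[[0,0,0],0],[[0,0,-1],0],[[0,0,-2],0],[[0,0,-3],0],[[0,0,-3],0]]' 6| egrep $R
python3 -m handwheel '[[[0,0,-3],0],[[0,-2,0],0],[[0,-4,0],0],[[0,-4,0],0],[[0,-4,0],0],[[0,-4,0],0],[[0,-4,0],0],[[0,-4,0],0],[[0,-4,0],0],[[0,-4,0],0]]'| egrep $R
python3 -m handwheel '[[[-3,-4,0],0],[[-3,-4,0],0],[[-3,-4,0],0],[[0,-3,0],0],[[0,-3,0],0],[[0,0,0],0],[[0,0,0],0],[[0,0,0],0],[[0,0,0],0],[[0,0,0],0]]'| egrep $R
python3 - <<'E'
from h import *
a=cap('top','v9.png'); cap('scene','v9s.png')
E
```

```text
eef_pos: [493.0, -300.7, 123.9]
wrist_force: [-0.9, -0.4, 0.7]
grip_width: 60.3
eef_pos: [476.1, 40.8, 152.4]
wrist_force: [0.2, -0.4, 0.3]
grip_width: 59.9
eef_pos: [378.7, 213.5, 152.5]
wrist_force: [-0.2, -1.6, 0.8]
grip_width: 59.8
```

View pics/v9.png

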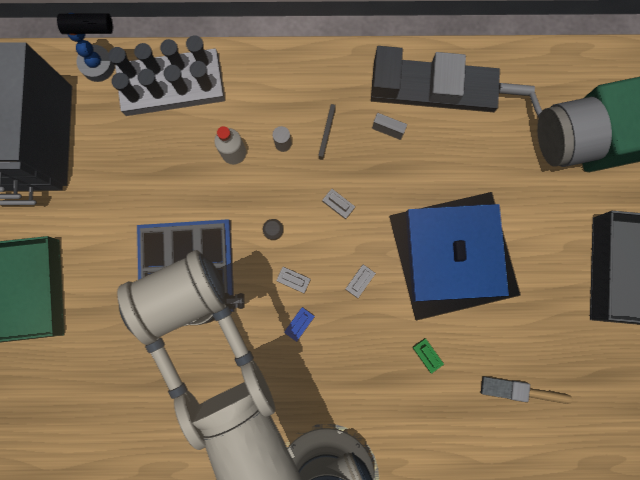

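The lid lies flat on the mat at (459,252), and the jaw in the middle of the top view has moved to (338,204). Measuring the jaws and lid.

```bash
cat >> h.py <<'E'
def jaws(c,B):
    hsv=cv2.cvtColor(c['image'],cv2.COLOR_RGB2HSV); g=(hsv[...,1]<60)&(hsv[...,2]>90)
    for b in B:
        try: print('jaw',wr(c,big(roi(g,*b)),16))
        except Exception as e: print(b,e)
JT=[(270,260,316,300),(340,260,380,302),(318,184,360,224)]
E
python3 - <<'E'
from h import *
c=cap('top'); hsv=cv2.cvtColor(c['image'],cv2.COLOR_RGB2HSV)
jaws(c,JT)
b=(hsv[...,0]>100)&(hsv[...,0]<130)&(hsv[...,1]>120)&(hsv[...,2]>90)
print('lid',wr(c,big(roi(b,385,190,525,325)),48))
d=cap('scene'); jaws(d,[(355,240,390,285),(305,205,350,240),(265,255,297,300)])
plan(437.5,68.5,100,65.2)
E
```

```text
jaw [437.6  68.5  70.2  36.2  65.1]
jaw [432.8 -84.3  70.   36.1 -36.4]
jaw [613.6 -37.1  70.2  36.1  50.9]
lid [ 493.5 -301.8  208.8  207.   -87.3]
jaw [437.4  68.3  75.6  34.4  65.3]
jaw [431.  -85.7  68.9  45.2 -36.5]
jaw [612.8 -37.7  74.1  32.8  50.3]
shift cm [ 5.2  14.8   5.25] turn -62.51 yaw now 2.69 j6 1.96 tilt 0.0 F [-0.1  0.1  0.8] grip 59.8 [378.6 213.9 152.5] t 35.2
```

View pics/v9s.png

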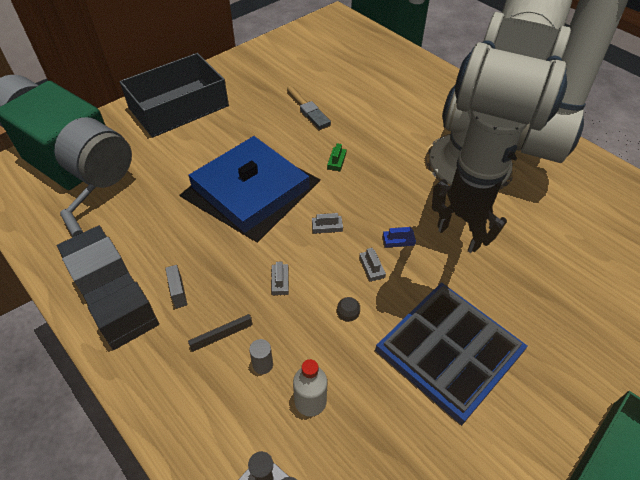

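```bash
R='eef_pos|t_force|width'; python3 -m handwheel '[[[1.3,3.7,0],0],[[1.3,3.7,0],0],[[1.3,3.7,0],0],[[1.3,3.7,0],0],[[0,0,1],-8],[[0,0,1],-8],[[0,0,1],-8],[[0,0,1],-8],[[0,0,1],-8],[[0,0,0],-8]]' 4.5 100| egrep $R
python3 -m handwheel '[[[0,0,0],-8],[[0,0,0],-6.5],[[0,0,1],0],[[0,0,1],0],[[0,0,1],0],[[0,0,0],0],[[0,0,0],0],[[0,0,0],0],[[0,0,0],0],[[0,0,0],0]]'| egrep $R
python3 - <<'E'
from h import *
plan(437.5,68.5,30,65.2)
c=cap('top','v10.png');d=cap('scene')
for cc,z,B in((c,34,(120,200,250,330)),(d,34,(370,280,535,420))):
    hsv=cv2.cvtColor(cc['image'],cv2.COLOR_RGB2HSV)
    b=(hsv[...,0]>100)&(hsv[...,0]<130)&(hsv[...,1]>100)&(hsv[...,2]>40)
    k=big(roi(b,*B)); print('case@24',wr(cc,k,24),'@0',wr(cc,k,0))
    g=roi((hsv[...,1]<70)&(hsv[...,2]>65),*B); k=big(g); h=cv2.convexHull(k); print('deck@34',wr(cc,h,34))
    m=np.zeros(g.shape,np.uint8); cv2.drawContours(m,[h],-1,1,-1)
    dark=cv2.morphologyEx(((m>0)&(hsv[...,2]<55)).astype(np.uint8),cv2.MORPH_OPEN,np.ones((3,3)))
    for k in cv2.findContours(dark,0,1)[0]:
        if cv2.contourArea(k)>60: print(wr(cc,k,34))
E
```

```text
eef_pos: [436.6, 68.7, 100.8]
wrist_force: [-0.3, -0.1, -0.6]
grip_width: 44.8
eef_pos: [437.7, 69.0, 72.9]
wrist_force: [-0.3, 0.0, -0.4]
grip_width: 45.0
shift cm [-0.05 -0.    4.29] turn 0.03 yaw now 65.23 j6 0.51 tilt 0.05 F [-0.3  0.  -0.4] grip 45.0 [437.7  69.   72.9] t 37.2
case@24 [467.  313.6 209.6 208.2 -87. ] @0 [469.3 319.3 213.4 212.1 -87. ]
deck@34 [467.1 314.  190.3 190.  -87. ]
[417.4 376.8  71.8  41.1   3.9]
[422.7 311.2  75.2  42.3   3.3]
[426.5 246.   73.6  41.9   3.7]
[508.2 382.   75.7  41.8   3.7]
[512.  316.1  75.1  41.8   3.7]
[515.6 250.6  74.4  42.    3. ]
case@24 [469.3 317.8 210.2 209.4   2.9] @0 [456.  313.1 215.6 214.9   2.9]
deck@34 [466.7 316.2 193.9 192.7   3. ]
[511.7 385.8  77.7  45.    1.3]
[515.6 320.1  78.9  43.5   2. ]
[422.2 381.1  77.3  41.6   1.9]
[518.5 255.   77.1  44.    3.2]
[425.7 315.3  77.   43.1   2.4]
[428.8 250.2  76.9  43.1   2.6]
```

```bash
R='eef_pos|t_force|width'; python3 -m handwheel '[[[0,0,1],0],[[0,0,1],0],[[0,0,1],0],[[0,0,1],0],[[0,0,0.5],0],[[0,0,0.3],0],[[0,0,0.2],0],[[0,0,0.2],0],[[0,0,0],0],[[0,0,0],0]]'| egrep $R
python3 -m handwheel '[[[0,0,0.2],0],[[0,0,0.2],0],[[0,0,0.2],0],[[0,0,0.2],0],[[0,0,0.2],0],[[0,0,0],0],[[0,0,0],0],[[0,0,0],0],[[0,0,0],0],[[0,0,0],0]]'| egrep $R
python3 -m handwheel '[[[0,0,0.1],0],[[0,0,0.1],0],[[0,0,0.1],0],[[0,0,0],0],[[0,0,0],0],[[0,0,0],0],[[0,0,0],0],[[0,0,0],0],[[0,0,0],0],[[0,0,0],0]]'| egrep $R
```

```text
eef_pos: [437.7, 68.9, 20.8]
wrist_force: [0.2, 0.5, -0.9]
grip_width: 45.4
eef_pos: [437.5, 68.9, 10.6]
wrist_force: [-0.2, 0.5, -0.2]
grip_width: 44.8
eef_pos: [437.5, 68.9, 7.5]
wrist_force: [-0.1, 0.9, -0.4]
grip_width: 45.1
```

```bash
R='eef_pos|t_force|width'; python3 -m handwheel '[[[0,0,-0.7],0],[[0,0,-0.7],0],[[0,0,0],0],[[0,0,0],0],[[0,0,0],0],[[0,0,0],0],[[0,0,0.5],0],[[0,0,0.2],0],[[0,0,0.1],0],[[0,0,0],0]]' 2.8| egrep $R
python3 -m handwheel '[[[0,0,0.2],0],[[0,0,0.2],0],[[0,0,0.1],0],[[0,0,0.1],0],[[0,0,0.1],0],[[0,0,0],0],[[0,0,0],0],[[0,0,0],0],[[0,0,0],0],[[0,0,0],0]]'| egrep $R
python3 -m handwheel '[[[0,0,0.1],0],[[0,0,0.1],0],[[0,0,0.1],0],[[0,0,0],0],[[0,0,0],0],[[0,0,0],0],[[0,0,0],0],[[0,0,0],0],[[0,0,0],0],[[0,0,0],0]]'| egrep $R
```

```text
eef_pos: [437.2, 68.9, 13.1]
wrist_force: [0.2, -0.1, -0.4]
grip_width: 28.4
eef_pos: [437.5, 68.9, 6.5]
wrist_force: [0.9, 0.3, 0.8]
grip_width: 28.1
eef_pos: [437.5, 68.9, 3.5]
wrist_force: [0.0, -0.5, -0.5]
grip_width: 27.8
```

```bash
R='eef_pos|t_force|width|r_force'; python3 -m handwheel '[[[0,0,0.1],0],[[0,0,0.1],0],[[0,0,0.1],0],[[0,0,0],0],[[0,0,0],0],[[0,0,0],0],[[0,0,0],0],[[0,0,0],0],[[0,0,0],0],[[0,0,0],0]]'| egrep $R
python3 -m handwheel '[[[0,0,0.1],0],[[0,0,0.1],0],[[0,0,0],0],[[0,0,0],0],[[0,0,0],0],[[0,0,0],0],[[0,0,0],0],[[0,0,0],0],[[0,0,0],0],[[0,0,0],0]]'| egrep $R
python3 -m handwheel '[[[0,0,0.1],0],[[0,0,0.1],0],[[0,0,0],0],[[0,0,0],0],[[0,0,0],0],[[0,0,0],0],[[0,0,0],0],[[0,0,0],0],[[0,0,0],0],[[0,0,0],0]]'| egrep $R
```

```text
eef_pos: [437.5, 68.9, 0.5]
wrist_force: [-0.5, 0.6, 0.4]
grip_width: 28.1
gripper_force: 0.0
eef_pos: [437.5, 68.9, -1.5]
wrist_force: [0.1, 0.9, 0.3]
grip_width: 27.8
gripper_force: 0.0
eef_pos: [437.4, 68.9, -3.5]
wrist_force: [-0.1, 0.1, -0.4]
grip_width: 28.0
gripper_force: 0.0
```

```bash
R='eef_pos|t_force|width|r_force'; python3 -m handwheel '[[[0,0,0.1],0],[[0,0,0.1],0],[[0,0,0.1],0],[[0,0,0],0],[[0,0,0],0],[[0,0,0],0],[[0,0,0],0],[[0,0,0],0],[[0,0,0],0],[[0,0,0],0]]'| egrep $R
python3 -m handwheel '[[[0,0,0],0],[[0,0,0],0],[[0,0,0],0],[[0,0,0],0],[[0,0,0],0],[[0,0,0],0],[[0,0,0],0],[[0,0,0],0],[[0,0,0],0],[[0,0,0],0]]' 0 100| egrep $R
```

```text
eef_pos: [437.5, 68.9, -6.5]
wrist_force: [0.1, 0.5, 0.8]
grip_width: 28.1
gripper_force: 0.0
eef_pos: [437.6, 68.9, -6.2]
wrist_force: [-2.2, 0.1, 4.9]
grip_width: 11.6
gripper_force: 100.6
```

```bash
R='eef_pos|t_force|width|r_force'; python3 -m handwheel '[[[0,0,-0.3],0],[[0,0,-0.7],0],[[0,0,-1],0],[[0,0,-2],0],[[0,0,-2],0],[[0,0,-2],0],[[0,0,-2],0],[[0,0,0],8],[[0,0,0],8],[[0,0,0],8]]'| egrep $R
python3 -m handwheel '[[[0,0,0],8],[[0,0,0],8],[[0,0,0],8],[[0,0,0],8],[[0,0,0],6.2],[[0,0,0],0],[[0,0,0],0],[[0,0,0],0],[[0,0,0],0],[[0,0,0],0]]'| egrep $R
python3 - <<'E'
from h import *
plan(515.4,251.3,60,3)
E
```

```text
eef_pos: [437.6, 68.9, 94.3]
wrist_force: [-0.3, 1.2, -2.3]
grip_width: 11.8
gripper_force: 99.6
eef_pos: [437.4, 68.9, 93.5]
wrist_force: [0.4, -0.3, -2.8]
grip_width: 11.6
gripper_force: 99.6
shift cm [  8.77 -17.79   3.35] turn 0.08 yaw now 3.08 j6 1.6 tilt 0.01 F [ 0.4 -0.3 -2.8] grip 11.6 [437.4  68.9  93.5] t 50.4
```

```bash
R='eef_pos|t_force|width|r_force'; python3 -m handwheel '[[[1.7,-3.5,0],0],[[1.8,-3.6,0],0],[[1.8,-3.6,0],0],[[1.8,-3.6,0],0],[[1.7,-3.5,0],0],[[0,0,1.5],0],[[0,0,1.5],0],[[0,0,1.4],0],[[0,0,0.8],0],[[0,0,0.4],0]]'| egrep $R
python3 - <<'E'
from h import *
plan(515.4,251.3,40,3)
c=cap('scene');cv2.imwrite('pics/v11.png',cv2.resize(c['image'][280:420,370:530],(800,600)[:1]+(700,) if 0 else (640,560),interpolation=2)[:,:,::-1])
E
```

```text
eef_pos: [515.1, 250.1, 36.0]
wrist_force: [0.1, 0.3, -1.7]
grip_width: 11.2
gripper_force: 99.7
shift cm [ 0.03 -0.11 -0.4 ] turn -0.03 yaw now 2.97 j6 1.91 tilt 0.11 F [ 0.1  0.3 -1.7] grip 11.2 [515.1 250.1  36. ] t 51.4
```

View pics/v11.png

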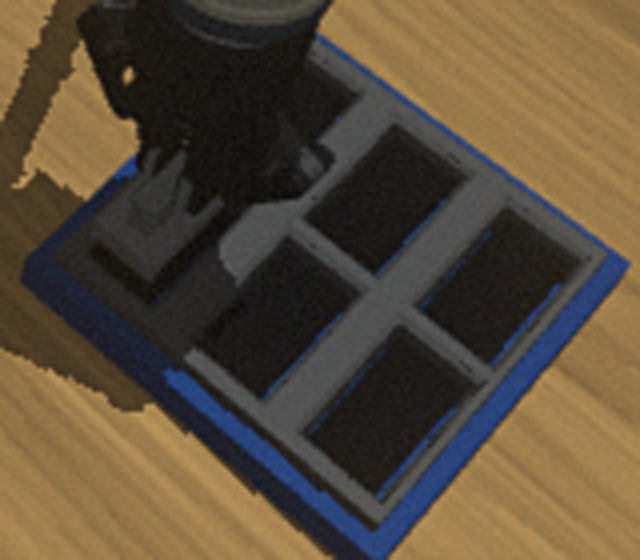

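The held jaw sits square over the corner recess at about (150,240) in the crop. Lowering it in and pressing.

```bash
R='eef_pos|t_force|width'; python3 -m handwheel '[[[0,-0.1,0.3],0],[[0,0,0.3],0],[[0,0,0.2],0],[[0,0,0.2],0],[[0,0,0.2],0],[[0,0,0.1],0],[[0,0,0],0],[[0,0,0],0],[[0,0,0],0],[[0,0,0],0]]'| egrep $R
python3 -m handwheel '[[[0,0,0.1],0],[[0,0,0.1],0],[[0,0,0.1],0],[[0,0,0.1],0],[[0,0,0.1],0],[[0,0,0],0],[[0,0,0],0],[[0,0,0],0],[[0,0,0],0],[[0,0,0],0]]'| egrep $R
```

```text
eef_pos: [515.9, 252.4, 24.6]
wrist_force: [-0.1, -0.0, -1.9]
grip_width: 11.8
eef_pos: [515.9, 252.4, 19.7]
wrist_force: [-1.6, -0.6, 1.2]
grip_width: 11.6
```

```bash
R='eef_pos|t_force|width'; python3 -m handwheel '[[[0,0,0.1],0],[[0,0,0.1],0],[[0,0,0.1],0],[[0,0,0.1],0],[[0,0,0],0],[[0,0,0],0],[[0,0,0],0],[[0,0,0],0],[[0,0,0],0],[[0,0,0],0]]'| egrep $R
python3 -m handwheel '[[[0,0,0.1],0],[[0,0,0.1],0],[[0,0,0.1],0],[[0,0,0.1],0],[[0,0,0],0],[[0,0,0],0],[[0,0,0],0],[[0,0,0],0],[[0,0,0],0],[[0,0,0],0]]'| egrep $R
python3 -m handwheel '[[[0,0,0.1],0],[[0,0,0.1],0],[[0,0,0],0],[[0,0,0],0],[[0,0,0],0],[[0,0,0],0],[[0,0,0],0],[[0,0,0],0],[[0,0,0],0],[[0,0,0],0]]'| egrep $R
```

```text
eef_pos: [515.9, 252.4, 16.2]
wrist_force: [-3.3, -1.5, 4.8]
grip_width: 11.6
eef_pos: [515.9, 252.4, 12.0]
wrist_force: [-2.6, -0.8, 5.7]
grip_width: 11.3
eef_pos: [516.1, 252.4, 11.7]
wrist_force: [-7.0, -2.8, 12.8]
grip_width: 11.3
```

Home at 11.8 as predicted. One more millimetre, then release and go to jaw 2.

```bash
R='eef_pos|t_force|width'; python3 -m handwheel '[[[0,0,0.1],0],[[0,0,0],0],[[0,0,0],0],[[0,0,0],0],[[0,0,-0.3],0],[[0,0,0],0],[[0,0,0],0],[[0,0,0],0],[[0,0,0],0],[[0,0,0],0]]'| egrep $R
python3 -m handwheel '[[[0,0,0],0],[[0,0,0],0],[[0,0,0],0],[[0,0,0],0],[[0,0,0],0],[[0,0,-1],0],[[0,0,-2],0],[[0,0,-2],0],[[0,0,-2],0],[[0,0,-1],0]]' 2.8| egrep $R
python3 - <<'E'
from h import *
c=cap('top'); jaws(c,JT); jaws(cap('scene'),[(305,205,350,240)])
plan(432.8,-84.5,85,-36.4)
E
```

```text
eef_pos: [516.3, 252.5, 11.7]
wrist_force: [1.1, -0.0, 4.3]
grip_width: 11.3
eef_pos: [516.9, 252.8, 94.7]
wrist_force: [-0.5, 0.9, -0.2]
grip_width: 28.2
(270, 260, 316, 300) max() iterable argument is empty
jaw [432.8 -84.3  70.   36.1 -36.4]
jaw [613.6 -37.1  70.2  36.1  50.9]
jaw [430.9 -85.8  68.9  45.  -36.6]
shift cm [-10.19  33.24   0.82] turn 39.44 yaw now 3.04 j6 1.91 tilt 0.24 F [ 0.6  0.3 -0.5] grip 27.9 [516.9 252.8  94. ] t 58.5
```

```bash
R='eef_pos|t_force|width'; python3 -m handwheel '[[[-1.13,3.69,0],0],[[-1.13,3.69,0],0],[[-1.13,3.69,0],0],[[-1.13,3.69,0],0],[[-1.13,3.69,0],0],[[-1.13,3.69,0],0],[[-1.13,3.69,0],0],[[-1.13,3.69,0],0],[[-1.13,3.69,0],0],[[0,0,0],0]]'| egrep $R
python3 -m handwheel '[[[0,0,0],8],[[0,0,0],8],[[0,0,0],8],[[0,0,0],8],[[0,0,0],7.4],[[0,0,1],0],[[0,0,1.5],0],[[0,0,1.5],0],[[0,0,0],0],[[0,0,0],0]]'| egrep $R
python3 -c "
from h import *
plan(432.8,-84.5,-6.4,-36.4)"
```

```text
eef_pos: [430.4, -88.2, 90.3]
wrist_force: [1.1, 0.1, 0.6]
grip_width: 28.0
eef_pos: [431.3, -84.5, 50.4]
wrist_force: [0.4, 0.2, 0.2]
grip_width: 28.2
shift cm [ 0.14 -0.09  5.68] turn 0.09 yaw now -36.31 j6 1.93 tilt 0.11 F [0.4 0.2 0.2] grip 28.2 [431.3 -84.5  50.4] t 60.5
```

```bash
R='eef_pos|t_force|width|r_force'; python3 -m handwheel '[[[0.14,-0.09,1],0],[[0,0,1],0],[[0,0,1],0],[[0,0,1],0],[[0,0,0.7],0],[[0,0,0.5],0],[[0,0,0.3],0],[[0,0,0.2],0],[[0,0,0],0],[[0,0,0],0]]'| egrep $R
python3 -m handwheel '[[[0,0,0],0],[[0,0,0],0],[[0,0,0],0],[[0,0,0],0],[[0,0,0],0],[[0,0,0],0],[[0,0,0],0],[[0,0,0],0],[[0,0,0],0],[[0,0,0],0]]' 0 100| egrep $R
python3 -m handwheel '[[[0,0,-0.3],0],[[0,0,-0.7],0],[[0,0,-1],0],[[0,0,-2],0],[[0,0,-2],0],[[0,0,-2],0],[[0,0,-2],0],[[0,0,0],-8],[[0,0,0],-8],[[0,0,0],-8]]'| egrep $R
python3 -c "
from h import *
plan(425.5,246.5,93,3)"
```

```text
eef_pos: [433.8, -84.8, -5.2]
wrist_force: [-0.9, -0.2, 0.2]
grip_width: 28.0
gripper_force: 0.0
eef_pos: [434.0, -84.9, -4.9]
wrist_force: [-1.1, 0.6, 5.0]
grip_width: 11.4
gripper_force: 100.3
eef_pos: [433.6, -84.8, 95.3]
wrist_force: [0.0, 0.1, -2.2]
grip_width: 11.4
gripper_force: 99.2
shift cm [ -7.7  -32.24   0.22] turn -15.03 yaw now -12.03 j6 1.51 tilt 0.03 F [ 0.   0.1 -2.2] grip 11.4 [433.6 -84.8  95.3] t 63.5
```

```bash
R='eef_pos|t_force|width|r_force'; python3 -m handwheel '[[[-0.84,-3.58,0],0],[[-0.84,-3.58,0],0],[[-0.84,-3.58,0],0],[[-0.84,-3.58,0],0],[[-0.84,-3.58,0],0],[[-0.84,-3.58,0],0],[[-0.84,-3.58,0],0],[[-0.84,-3.58,0],0],[[-0.84,-3.58,0],0],[[0,0,0],0]]'| egrep $R
python3 -m handwheel '[[[0,0,0],-7.5],[[0,0,0],-7.5],[[0,0,1],0],[[0,0,1],0],[[0,0,1],0],[[0,0,1],0],[[0,0,1],0],[[0,0,0.5],0],[[0,0,0],0],[[0,0,0],0]]'| egrep $R
python3 -c "
from h import *
plan(426.7,246.6,21.1,3)"
```

```text
eef_pos: [427.9, 249.8, 94.7]
wrist_force: [-1.0, -0.7, -2.7]
grip_width: 11.6
gripper_force: 99.3
eef_pos: [428.8, 246.2, 39.7]
wrist_force: [-0.4, -0.4, -1.6]
grip_width: 11.6
gripper_force: 99.4
shift cm [-0.21 -0.05  1.86] turn -0.37 yaw now 2.63 j6 1.98 tilt 0.01 F [-0.4 -0.4 -1.6] grip 11.6 [428.8 246.2  39.7] t 65.5
```

Bottom is at 44 (deck 34). Correcting, then lowering and pressing (pad at 21.1, home at 13.1).

```bash
R='eef_pos|t_force|width'; python3 -m handwheel '[[[-0.2,-0.05,0],-0.4],[[0,0,0.3],0],[[0,0,0.3],0],[[0,0,0.3],0],[[0,0,0.3],0],[[0,0,0.2],0],[[0,0,0.2],0],[[0,0,0.1],0],[[0,0,0],0],[[0,0,0],0]]'| egrep $R
python3 -m handwheel '[[[0,0,0.1],0],[[0,0,0.1],0],[[0,0,0.1],0],[[0,0,0.1],0],[[0,0,0.1],0],[[0,0,0],0],[[0,0,0],0],[[0,0,0],0],[[0,0,0],0],[[0,0,0],0]]'| egrep $R
```

```text
eef_pos: [426.7, 246.6, 22.6]
wrist_force: [0.3, -0.2, -1.6]
grip_width: 11.4
eef_pos: [426.9, 246.7, 18.6]
wrist_force: [-3.0, -1.8, 5.5]
grip_width: 11.8
```

```bash
R='eef_pos|t_force|width'; python3 -m handwheel '[[[0,0,0.1],0],[[0,0,0.1],0],[[0,0,0.1],0],[[0,0,0.1],0],[[0,0,0],0],[[0,0,0],0],[[0,0,0],0],[[0,0,0],0],[[0,0,0],0],[[0,0,0],0]]'| egrep $R
python3 -m handwheel '[[[0,0,0.1],0],[[0,0,0.1],0],[[0,0,0.1],0],[[0,0,0],0],[[0,0,0],0],[[0,0,0],0],[[0,0,0],0],[[0,0,0],0],[[0,0,0],0],[[0,0,0],0]]'| egrep $R
```

```text
eef_pos: [426.9, 246.7, 14.5]
wrist_force: [-2.7, -0.8, 4.9]
grip_width: 11.0
eef_pos: [427.0, 246.7, 13.0]
wrist_force: [-6.6, -3.6, 13.4]
grip_width: 11.8
```

Home at 13.0. Release, then jaw 3.

```bash
R='eef_pos|t_force|width'; python3 -m handwheel '[[[0,0,0.1],0],[[0,0,0],0],[[0,0,0],0],[[0,0,0],0],[[0,0,-0.3],0],[[0,0,0],0],[[0,0,0],0],[[0,0,0],0],[[0,0,0],0],[[0,0,0],0]]'| egrep $R
python3 -m handwheel '[[[0,0,0],0],[[0,0,0],0],[[0,0,0],0],[[0,0,0],0],[[0,0,0],0],[[0,0,-1],0],[[0,0,-2],0],[[0,0,-2],0],[[0,0,-2],0],[[0,0,-2],0]]' 2.8| egrep $R
python3 - <<'E'
from h import *
c=cap('top'); jaws(c,JT); jaws(cap('scene'),[(255,245,297,300)])
plan(613.4,-37.2,100,50.8)
E
```

```text
eef_pos: [427.2, 246.8, 13.1]
wrist_force: [-0.8, 0.1, 6.1]
grip_width: 11.3
eef_pos: [426.8, 246.6, 104.2]
wrist_force: [0.4, 1.5, -0.7]
grip_width: 28.0
(270, 260, 316, 300) max() iterable argument is empty
(340, 260, 380, 302) max() iterable argument is empty
jaw [613.6 -37.1  70.2  36.1  50.9]
jaw [612.8 -37.7  74.1  32.8  50.3]
shift cm [16.96 29.4   0.69] turn -47.76 yaw now 3.04 j6 1.97 tilt 0.38 F [ 0.2 -0.2  0.1] grip 28.0 [428.4 247.4 106.7] t 71.6
```

```bash
R='eef_pos|t_force|width'; python3 -m handwheel '[[[1.7,2.94,0],0],[[1.7,2.94,0],0],[[1.7,2.94,0],0],[[1.7,2.94,0],0],[[1.7,2.94,0],0],[[1.7,2.94,0],0],[[1.7,2.94,0],0],[[1.7,2.94,0],0],[[1.7,2.94,0],0],[[1.66,2.94,0],0]]'| egrep $R
python3 -m handwheel '[[[0,0,0],-8],[[0,0,0],-8],[[0,0,0],-8],[[0,0,0],-8],[[0,0,0],-8],[[0,0,0],-7.7],[[0,0,2],0],[[0,0,2],0],[[0,0,1],0],[[0,0,0],0]]'| egrep $R
python3 -c "
from h import *
plan(613.4,-37.2,-6,50.8)"
```

```text
eef_pos: [611.9, -39.3, 101.4]
wrist_force: [0.7, -0.3, 0.0]
grip_width: 28.0
eef_pos: [610.0, -37.9, 49.6]
wrist_force: [-0.4, 0.4, -0.6]
grip_width: 28.3
shift cm [0.28 0.24 5.56] turn -0.06 yaw now 50.74 j6 0.57 tilt 0.27 F [-0.4  0.4 -0.6] grip 28.3 [610.  -37.9  49.6] t 73.6
```

```bash
R='eef_pos|t_force|width|r_force'; python3 -m handwheel '[[[0.25,0.22,0],0],[[0,0,1],0],[[0,0,1],0],[[0,0,1],0],[[0,0,1],0],[[0,0,0.7],0],[[0,0,0.4],0],[[0,0,0.3],0],[[0,0,0.1],0],[[0,0,0],0]]'| egrep $R
python3 -m handwheel '[[[0,0,0],0],[[0,0,0],0],[[0,0,0],0],[[0,0,0],0],[[0,0,0],0],[[0,0,0],0],[[0,0,0],0],[[0,0,0],0],[[0,0,0],0],[[0,0,0],0]]' 0 100| egrep $R
python3 -m handwheel '[[[0,0,-0.3],0],[[0,0,-0.7],0],[[0,0,-1],0],[[0,0,-2],0],[[0,0,-2],0],[[0,0,-2],0],[[0,0,-2],0],[[0,0,0],8],[[0,0,0],8],[[0,0,0],8]]'| egrep $R
python3 -c "
from h import *
plan(511.9,317.2,93,3)"
```

```text
eef_pos: [615.0, -37.5, -2.3]
wrist_force: [0.5, 0.1, -0.9]
grip_width: 28.1
gripper_force: 0.0
eef_pos: [615.3, -37.5, -1.8]
wrist_force: [-0.8, 0.7, 5.0]
grip_width: 11.0
gripper_force: 99.9
eef_pos: [615.0, -37.6, 98.2]
wrist_force: [0.8, -0.0, -2.3]
grip_width: 11.0
gripper_force: 98.8
shift cm [  6.55 -36.36   0.51] turn 23.41 yaw now 26.41 j6 0.99 tilt 0.03 F [ 0.8 -0.  -2.3] grip 11.0 [615.  -37.6  98.2] t 76.6
```

```bash
R='eef_pos|t_force|width|r_force'; python3 -m handwheel '[[[0.66,-3.64,0],0],[[0.66,-3.64,0],0],[[0.66,-3.64,0],0],[[0.66,-3.64,0],0],[[0.66,-3.64,0],0],[[0.66,-3.64,0],0],[[0.66,-3.64,0],0],[[0.66,-3.64,0],0],[[0.66,-3.64,0],0],[[0.66,-3.6,0],0]]'| egrep $R
python3 -m handwheel '[[[0,0,0],8],[[0,0,0],8],[[0,0,0],7.4],[[0,0,1],0],[[0,0,1],0],[[0,0,1],0],[[0,0,1],0],[[0,0,1],0],[[0,0,0.5],0],[[0,0,0],0]]'| egrep $R
python3 -c "
from h import *
plan(512.9,317.3,24.2,3)"
```

```text
eef_pos: [509.7, 318.3, 98.1]
wrist_force: [1.4, 0.2, -3.2]
grip_width: 11.3
gripper_force: 98.9
eef_pos: [509.6, 316.5, 41.0]
wrist_force: [-0.3, -0.8, -2.7]
grip_width: 11.2
gripper_force: 99.0
shift cm [ 0.34 -0.06  1.68] turn 0.35 yaw now 3.35 j6 2.01 tilt 0.13 F [-0.3 -0.8 -2.7] grip 11.2 [509.6 316.5  41. ] t 78.6
```

```bash
R='eef_pos|t_force|width'; python3 -m handwheel '[[[0.33,-0.06,0],0.3],[[0,0,0],0],[[0,0,0.3],0],[[0,0,0.3],0],[[0,0,0.3],0],[[0,0,0.3],0],[[0,0,0.2],0],[[0,0,0.1],0],[[0,0,0],0],[[0,0,0],0]]'| egrep $R
python3 -m handwheel '[[[0,0,0.1],0],[[0,0,0.1],0],[[0,0,0.1],0],[[0,0,0.1],0],[[0,0,0.1],0],[[0,0,0],0],[[0,0,0],0],[[0,0,0],0],[[0,0,0],0],[[0,0,0],0]]'| egrep $R
```

```text
eef_pos: [513.6, 317.7, 27.6]
wrist_force: [-0.5, -0.3, -1.9]
grip_width: 11.3
eef_pos: [513.6, 317.8, 22.7]
wrist_force: [-2.7, -1.4, 4.9]
grip_width: 10.6
```

```bash
R='eef_pos|t_force|width'; python3 -m handwheel '[[[0,0,0.1],0],[[0,0,0.1],0],[[0,0,0.1],0],[[0,0,0.1],0],[[0,0,0],0],[[0,0,0],0],[[0,0,0],0],[[0,0,0],0],[[0,0,0],0],[[0,0,0],0]]'| egrep $R
python3 -m handwheel '[[[0,0,0.1],0],[[0,0,0.1],0],[[0,0,0.1],0],[[0,0,0],0],[[0,0,0],0],[[0,0,0],0],[[0,0,0],0],[[0,0,0],0],[[0,0,0],0],[[0,0,0],0]]'| egrep $R
```

```text
eef_pos: [513.5, 317.8, 18.3]
wrist_force: [-1.4, 1.2, 1.8]
grip_width: 11.1
eef_pos: [513.6, 317.8, 16.1]
wrist_force: [-2.7, -0.6, 5.9]
grip_width: 11.1
```

```bash
R='eef_pos|t_force|width'; python3 -m handwheel '[[[0,0,0.1],0],[[0,0,0.1],0],[[0,0,0],0],[[0,0,0],0],[[0,0,0],0],[[0,0,0],0],[[0,0,0],0],[[0,0,0],0],[[0,0,0],0],[[0,0,0],0]]'| egrep $R
python3 -m handwheel '[[[0,0,-0.3],0],[[0,0,0],0],[[0,0,0],0],[[0,0,0],0],[[0,0,0],0],[[0,0,0],0],[[0,0,0],0],[[0,0,0],0],[[0,0,0],0],[[0,0,0],0]]' 2.8| egrep $R
python3 -m handwheel '[[[0,0,0],0],[[0,0,-1],0],[[0,0,-2],0],[[0,0,-2],0],[[0,0,-2],0],[[0,0,-2],0],[[0,3.5,0],0],[[0,3.5,0],0],[[0,3.5,0],0],[[0,3.5,0],0]]'| egrep $R
python3 -m handwheel '[[[0,3.5,0],0],[[0,3.5,0],0],[[0,3.5,0],0],[[0,3.5,0],0],[[0,3.5,0],0],[[0,3.5,0],0],[[0,3.5,0],0],[[0,3.5,0],0],[[0,3.5,0],0],[[0,0,0],0]]'| egrep $R
python3 - <<'E'
from h import *
a=cap('top');b=cap('scene')
cv2.imwrite('pics/v12.png',np.hstack([cv2.resize(a['image'][205:330,120:245],(400,400),interpolation=2),cv2.resize(b['image'][275:425,375:525],(400,400),interpolation=2)])[:,:,::-1])
for c,B in((a,(120,200,250,330)),(b,(370,280,535,420))):
    hsv=cv2.cvtColor(c['image'],cv2.COLOR_RGB2HSV); print('V',[int(v) for v in np.percentile(hsv[B[1]:B[3],B[0]:B[2],2],[5,30,50,70,95])])
hsv=cv2.cvtColor(a['image'],cv2.COLOR_RGB2HSV)
m=(hsv[...,0]>100)&(hsv[...,0]<130)&(hsv[...,1]>120)&(hsv[...,2]>90)
print('lid',wr(a,big(roi(m,385,190,525,325)),48)); plan(493.3,-301,120,2.7)
E
```

```text
eef_pos: [513.7, 317.8, 16.1]
wrist_force: [-6.6, -2.8, 15.2]
grip_width: 11.3
eef_pos: [513.5, 317.7, 16.5]
wrist_force: [-0.6, 0.9, 0.1]
grip_width: 28.1
eef_pos: [521.0, 176.7, 107.6]
wrist_force: [0.4, 0.1, -0.3]
grip_width: 27.9
eef_pos: [537.5, -140.6, 107.2]
wrist_force: [0.4, 0.1, 0.6]
grip_width: 27.8
V [47, 96, 133, 153, 165]
V [35, 89, 143, 162, 176]
lid [ 494.3 -317.7  207.   176.9    2.7]
shift cm [-5.27 16.14 -1.3 ] turn 0.24 yaw now 2.94 j6 1.21 tilt 0.03 F [ 0.3 -0.  -0.5] grip 27.9 [ 537.6 -137.2  107.1] t 86.7
```

View pics/v12.png

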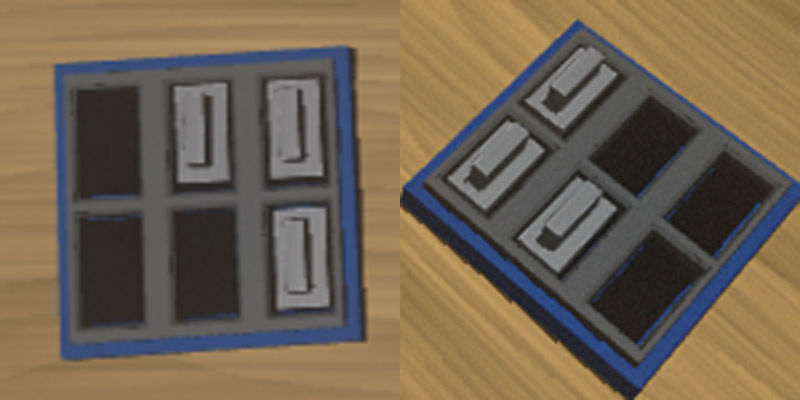

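All three jaws sit flush in their recesses: (200,130), (295,130) and (300,260) in the left view. Now I'll fetch the lid.

```bash
R='eef_pos|t_force|width|r_force'; python3 -m handwheel '[[[-1.05,3.2,0],0],[[-1.05,3.2,0],0],[[-1.05,3.2,0],0],[[-1.05,3.2,0],0],[[-1.07,3.3,0],0.2],[[0,0,0],0],[[0,0,0],0],[[0,0,0],0],[[0,0,0],0],[[0,0,0],0]]' 6| egrep $R
python3 - <<'E'
from h import *
plan(493.3,-301.3,33.5,2.7)
E
```

```text
eef_pos: [494.0, -299.1, 106.6]
wrist_force: [0.6, 0.3, -0.7]
grip_width: 60.2
gripper_force: 0.0
shift cm [-0.09  0.21  7.31] turn 0.24 yaw now 2.94 j6 0.92 tilt 0.01 F [ 0.6  0.3 -0.7] grip 60.2 [ 494.  -299.1  106.6] t 87.7
```

```bash
R='eef_pos|t_force|width|r_force'; python3 -m handwheel '[[[-0.09,0.2,1],0.2],[[0,0,1.2],0],[[0,0,1.2],0],[[0,0,1.2],0],[[0,0,1],0],[[0,0,0.8],0],[[0,0,0.6],0],[[0,0,0.4],0],[[0,0,0.2],0],[[0,0,0],0]]'| egrep $R
python3 -m handwheel '[[[0,0,0.1],0],[[0,0,0.1],0],[[0,0,0],0],[[0,0,0],0],[[0,0,0],0],[[0,0,0],0],[[0,0,0],0],[[0,0,0],0],[[0,0,0],0],[[0,0,0],0]]'| egrep $R
python3 -m handwheel '[[[0,0,0],0],[[0,0,0],0],[[0,0,0],0],[[0,0,0],0],[[0,0,0],0],[[0,0,0],0],[[0,0,0],0],[[0,0,0],0],[[0,0,0],0],[[0,0,0],0]]' 0 100| egrep $R
```

```text
eef_pos: [492.8, -302.3, 30.5]
wrist_force: [-0.1, 0.0, -0.4]
grip_width: 60.1
gripper_force: 0.0
eef_pos: [492.7, -302.3, 28.5]
wrist_force: [0.0, 0.4, -0.5]
grip_width: 59.9
gripper_force: 0.0
eef_pos: [492.8, -302.2, 28.8]
wrist_force: [-0.4, 1.8, 5.7]
grip_width: 19.6
gripper_force: 100.2
```

```bash
R='eef_pos|t_force|width|r_force'; python3 -m handwheel '[[[0,0,-0.3],0],[[0,0,-0.7],0],[[0,0,-1],0],[[0,0,-1.5],0],[[0,0,-1.5],0],[[0,0,-1.5],0],[[0,0,-1.5],0],[[0,0,-1.5],0],[[0,0,-1.5],0],[[0,0,-0.5],0]]'| egrep $R
python3 -c "
from h import *
plan(466.4,314.8,146,3)"
```

```text
eef_pos: [493.5, -302.8, 146.3]
wrist_force: [-0.2, -0.1, -4.4]
grip_width: 20.0
gripper_force: 99.3
shift cm [  0.14 -61.82  -0.1 ] turn -0.36 yaw now 2.64 j6 0.92 tilt 0.2 F [-0.2 -0.1 -4.4] grip 20.0 [ 493.5 -302.8  146.3] t 91.7
```

```bash
R='eef_pos|t_force|width|r_force'; python3 -m handwheel '[[[0,-1.5,0],0],[[0,-3,0],0],[[0,-3.5,0],0],[[0,-3.5,0],0],[[0,-3.5,0],0],[[0,-3.5,0],0],[[0,-3.5,0],0],[[0,-3.5,0],0],[[0,-3.5,0],0],[[0,-3.5,0],0]]'| egrep $R
python3 -m handwheel '[[[0,-3.5,0],0],[[0,-3.5,0],0],[[0,-3.5,0],0],[[0,-3.5,0],0],[[0,-3.5,0],0],[[0,-3.5,0],0],[[0,-3.5,0],0],[[0,-2.5,0],0],[[0,-1.5,0],0],[[0,0,0],0]]'| egrep $R
python3 -c "
from h import *
plan(466.4,314.8,48,3)"
```

```text
eef_pos: [476.6, 24.5, 142.6]
wrist_force: [1.8, 0.3, -5.0]
grip_width: 20.0
gripper_force: 99.2
eef_pos: [463.4, 308.6, 142.4]
wrist_force: [-0.3, -0.7, -5.0]
grip_width: 19.8
gripper_force: 99.2
shift cm [ 0.34 -0.61  9.44] turn -0.21 yaw now 2.79 j6 2.05 tilt 0.11 F [-0.3 -0.7 -5. ] grip 19.8 [463.4 308.6 142.4] t 93.7
```

```bash
R='eef_pos|t_force|width|r_force'; python3 -m handwheel '[[[0.3,-0.6,0],-0.2],[[0,0,0],0],[[0,0,1.2],0],[[0,0,1.2],0],[[0,0,1.2],0],[[0,0,1.2],0],[[0,0,1.2],0],[[0,0,0.8],0],[[0,0,0.5],0],[[0,0,0],0]]'| egrep $R
python3 - <<'E'
from h import *
plan(466.4,314.8,46.8,3)
b=cap('scene'); hsv=cv2.cvtColor(b['image'],cv2.COLOR_RGB2HSV)
E
```

```text
eef_pos: [467.0, 313.0, 69.5]
wrist_force: [0.8, 0.3, -4.2]
grip_width: 20.0
gripper_force: 99.4
shift cm [-0.04 -0.18  2.27] turn -0.16 yaw now 2.84 j6 2.05 tilt 0.08 F [ 0.8  0.3 -4.2] grip 20.0 [467.  313.   69.5] t 94.7
```

```bash
R='eef_pos|t_force|width|r_force'; python3 -m handwheel '[[[0,-0.15,0.3],-0.2],[[0,0,0.3],0],[[0,0,0.2],0],[[0,0,0.1],0],[[0,0,0],0],[[0,0,0],0],[[0,0,0],0],[[0,0,0],0],[[0,0,0],0],[[0,0,0],0]]'| egrep $R
python3 -m handwheel '[[[0,0,0.2],0],[[0,0,0.1],0],[[0,0,0.1],0],[[0,0,0.1],0],[[0,0,0],0],[[0,0,0],0],[[0,0,0],0],[[0,0,0],0],[[0,0,0],0],[[0,0,0],0]]'| egrep $R
```

```text
eef_pos: [467.3, 314.7, 61.5]
wrist_force: [0.1, 0.3, -5.0]
grip_width: 20.0
gripper_force: 99.4
eef_pos: [467.3, 314.7, 56.5]
wrist_force: [0.8, -0.1, -4.6]
grip_width: 20.1
gripper_force: 99.4
```

```bash
R='eef_pos|t_force|width|r_force'; python3 -m handwheel '[[[0,0,0.1],0],[[0,0,0.1],0],[[0,0,0.1],0],[[0,0,0],0],[[0,0,0],0],[[0,0,0],0],[[0,0,0],0],[[0,0,0],0],[[0,0,0],0],[[0,0,0],0]]'| egrep $R
```

```text
eef_pos: [467.3, 314.7, 53.5]
wrist_force: [0.1, 1.2, -6.1]
grip_width: 20.0
gripper_force: 99.4
```

```bash
R='eef_pos|t_force|width|r_force'; python3 -m handwheel '[[[0,0,0.1],0],[[0,0,0.1],0],[[0,0,0.1],0],[[0,0,0.1],0],[[0,0,0.1],0],[[0,0,0],0],[[0,0,0],0],[[0,0,0],0],[[0,0,0],0],[[0,0,0],0]]'| egrep $R
python3 -m handwheel '[[[0,0,0.1],0],[[0,0,0.1],0],[[0,0,0],0],[[0,0,0],0],[[0,0,0],0],[[0,0,0],0],[[0,0,0],0],[[0,0,0],0],[[0,0,0],0],[[0,0,0],0]]'| egrep $R
```

```text
eef_pos: [467.3, 314.7, 48.5]
wrist_force: [0.2, 0.1, -4.2]
grip_width: 19.6
gripper_force: 99.4
eef_pos: [467.4, 314.8, 46.9]
wrist_force: [-3.0, -0.8, 3.0]
grip_width: 19.9
gripper_force: 99.9
```

Seated at 46.9, as predicted (46.8). Release, retreat and check.

```bash
R='eef_pos|t_force|width'; python3 -m handwheel '[[[0,0,0],0],[[0,0,0],0],[[0,0,0],0],[[0,0,0],0],[[0,0,0],0],[[0,0,0],0],[[0,0,-0.5],0],[[0,0,-1],0],[[0,0,-2],0],[[0,0,-3],0]]' 6| egrep $R
python3 -m handwheel '[[[0,0,-3],0],[[0,0,-2],0],[[0,3.5,0],0],[[0,3.5,0],0],[[0,3.5,0],0],[[0,3.5,0],0],[[0,3.5,0],0],[[0,3.5,0],0],[[0,3.5,0],0],[[0,0,0],0]]'| egrep $R
python3 -m handwheel '[[[0,3.5,0],0],[[0,3.5,0],0],[[0,3.5,0],0],[[0,3.5,0],0],[[0,3.5,0],0],[[0,0,0],0],[[0,0,0],0],[[0,0,0],0],[[0,0,0],0],[[0,0,0],0]]'| egrep $R
python3 - <<'E'
from h import *
for n,B in(('top',(110,200,250,330)),('scene',(370,260,545,425))):
    c=cap(n); hsv=cv2.cvtColor(c['image'],cv2.COLOR_RGB2HSV)
    b=(hsv[...,0]>100)&(hsv[...,0]<130)&(hsv[...,1]>120)&(hsv[...,2]>90)
    k=big(roi(b,*B)); print(n,wr(c,k,66),cv2.approxPolyDP(k,5,True).reshape(-1,2).tolist())
    hsv0=cv2.cvtColor(cv2.imread('pics/'+n+'0.png'),cv2.COLOR_BGR2HSV)
    b=(hsv0[...,0]>100)&(hsv0[...,0]<130)&(hsv0[...,1]>120)&(hsv0[...,2]>90)
    k=big(roi(b,*B)); print(n,'start',wr(c,k,66),cv2.approxPolyDP(k,5,True).reshape(-1,2).tolist())
s=readout.state(); print(s['time'],s['wrist_force'])
E
```

```text
eef_pos: [466.5, 314.2, 111.2]
wrist_force: [0.3, 0.1, 0.2]
grip_width: 59.9
eef_pos: [480.7, 66.6, 162.8]
wrist_force: [0.4, 0.6, 0.4]
grip_width: 60.0
eef_pos: [489.7, -103.7, 161.7]
wrist_force: [-0.8, -0.5, 0.2]
grip_width: 60.1
top [466.6 312.2 209.4 205.8   3.1] [[224, 216], [133, 222], [135, 314], [229, 309]]
top start [465.6 315.1 206.2 205.8   2.7] [[223, 218], [132, 223], [134, 316], [227, 310]]
scene [479.5 319.2 224.6 211.7   2.9] [[444, 272], [379, 335], [466, 409], [476, 402], [464, 420], [531, 335]]
scene start [467.8 319.1 206.9 206.4 -87.5] [[445, 273], [381, 335], [471, 410], [533, 336]]
102.85 [ 0.07829517 -0.79407483 -0.00097249]
```

The lid's corners match its starting outline to within 2 px, so it is seated and level.

```bash
python3 -c "from h import *; print(ticket.finish_job())"
```

```text
the job is handed in; nothing more can be done
None
```

The job is handed in: all three jaws found on the bench are pressed home in the case and the lid is back on, level; the hand-in call gave no verdict.

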